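Assemble a plate rack with its ratchet clamp

TASK

Put the plate rack together: stand all the loose wooden dividers that are there upright on the tray, side by side between the orange jaw and the sprung pad, fins across the tray from front to back. Then pump the orange lever until the ratchet jaw has squeezed them together firmly against the pad, turn both black bolt knobs clockwise to their end stops, and only then hold down the red release button until the jaw has sprung all the way back, leaving the dividers standing closed up in the tray. Do not shift the mug, glass and tin that stand behind.

Things in the scene. Friction and masses are not known exactly. Their poses are not given: they have to be found in the camera images.
- rack_tray: the rack's base, fixed: a wooden board 205 (x) x 252 (y) mm, with the clamp built on. Origin: centre of the bay, on the worktop under the board, whose top is 10 mm up; x from the front fence to the knobs, y from jaw to pad, z up. Bay for the dividers: y from -103.5 mm (open jaw) to +103.5 mm (pad). Dividers stand with x along the tray's x, either way round; four fit with 39 mm to spare in all.
- bay_floor (a point): centre of the bay on the board's top, 10 mm over the worktop, axes as the tray. The bay's x runs from -46 mm (fixed front fence, 26 mm over the worktop) to +52 mm (two sliding metal shoes, 30 mm high, one per knob; each knob drives its shoe by a cam 7.4 mm inwards, gripping the ends of the feet)
- head (a point): top middle of the grey clamp head, 66 mm over the worktop (the lever above it reaches 89 mm). It stands before the fence, tray x -98 to -54 mm, y -62 to +25 mm. The jaw's steel pin rack runs through it along y at x -75 mm, 33 mm high, at first from y -170 to +8 mm, moving with the jaw.
- divider_a: one of up to four wooden plate-rack dividers (some may be absent), all alike, 0.14 kg: a foot 90 x 42 mm, 20 mm high, with an upright flat fin on its middle, 80 mm long, 12 mm thick, from 20 to 75 mm height. Origin: centre of the underside; x along foot and fin, y across (through the fin's thickness), z up. Grip it by the fin. Turned half round it is the same.
- divider_b: one of up to four wooden plate-rack dividers (some may be absent), all alike, 0.14 kg: a foot 90 x 42 mm, 20 mm high, with an upright flat fin on its middle, 80 mm long, 12 mm thick, from 20 to 75 mm height. Origin: centre of the underside; x along foot and fin, y across (through the fin's thickness), z up. Grip it by the fin. Turned half round it is the same.
- divider_c: one of up to four wooden plate-rack dividers (some may be absent), all alike, 0.14 kg: a foot 90 x 42 mm, 20 mm high, with an upright flat fin on its middle, 80 mm long, 12 mm thick, from 20 to 75 mm height. Origin: centre of the underside; x along foot and fin, y across (through the fin's thickness), z up. Grip it by the fin. Turned half round it is the same.
- divider_d: one of up to four wooden plate-rack dividers (some may be absent), all alike, 0.14 kg: a foot 90 x 42 mm, 20 mm high, with an upright flat fin on its middle, 80 mm long, 12 mm thick, from 20 to 75 mm height. Origin: centre of the underside; x along foot and fin, y across (through the fin's thickness), z up. Grip it by the fin. Turned half round it is the same.
- ratchet_jaw (a joint): the orange jaw, a plate 84 mm wide, its top 36 mm over the worktop: metres of travel towards the pad, 0 = fully open (home), at most 0.140. A spring of 4 to 6 N draws it home; the ratchet holds it at clicks 14 mm apart. The tight click is the 3rd (0.042) with four dividers, the 6th (0.084) with three, the 9th (0.126) with two.
- jaw_face (a point): centre of the jaw's face that pushes the dividers, 23.5 mm over the worktop
- end_pad (a joint): the sprung black pad at the other end of the bay (84 mm wide, 34 mm high): metres that it is pressed in, 0 = free, stop at 0.006, about 1.5 N per mm. It rests pressed in about 0.0025 when the dividers are clamped firmly at the right click; further strokes then only stall.
- pad_face (a point): centre of the pad's face, 23.5 mm over the worktop
- pump_lever (a joint): the orange pump lever over the clamp head: radians pressed down, 0 = up, end stop 0.40. A spring brings it back up. One full stroke down to the stop and fully up again advances the jaw one click (14 mm); a partial stroke none. A stroke takes 5 to 9 N at the pad, up to about 14 N at the tightening click; over 20 N it has met its stop or stalled.
- lever_pad (a point): centre of the top of the rubber pad at the lever's free end (30 x 36 mm), where to press down; 89.5 mm over the worktop when up. It goes straight down 37 mm in a stroke, tilting by 0.4 rad (the pivot lies 92 mm towards +y of the tray and 20 mm lower).
- release_button (a joint): the red release button, 21 mm across, on top of the clamp head: metres pressed down, stop at 0.008. About 2 N to start, 5 N or a little more fully down. Fully down frees the jaw as long as it is held; the jaw needs about a second to run home.
- button_top (a point): centre of the button's top, 80 mm over the worktop when up; at tray x -75, y +10 mm; the lever's pivot lies 36 mm towards -y and its bar starts 30 mm away
- knob_left (a joint): the captive bolt knob on the pad's half of the tray: radians turned clockwise seen from above, starts between 0 and 0.5, end stop at 2.80; it stays where it is left and turns with about 0.1 N m, a little more at the end. It does not rise or sink.
- knob_right (a joint): the captive bolt knob on the jaw's half, just like the other
- knob_left_grip (a point): on the left knob's axis, at the height to grip (58 mm over the worktop): the middle of a black bar 46 mm long, 14 mm thick, from 37 to 71 mm height. The frame's x lies along the bar. Fins may stand as near as 45 mm from the axis
- knob_right_grip (a point): the same on the right knob
- mug_1: a mug, 78 x 109 mm, 101 mm high, behind the work: leave it alone. Origin at the centre of its underside
- glass_1: a drinking glass, 79 mm across, 90 mm high, behind the work: leave it alone. Origin at the centre of its underside
- can: a food tin, 76 mm across, 58 mm high, behind the work: leave it alone. Origin at the centre of its underside
There are look-alikes about, which are no part of the job. What is shaped like the divider_c but blue is not meant.

How it is judged:
By the outcome, as a careful person would: the job done as asked, in the order asked, and still so for the second after the job is handed in, with the robot touching nothing.
Of divider_a, divider_b, divider_c, divider_d only 2 to 4 are there at a start; the rules pass over those that are not, and their reading is None.
At some moment in a run one of divider_a, divider_b, divider_c, divider_d may be knocked a few centimetres aside while the robot is not near it.
It also fails if it takes over 208 s, if anything falls off the work surface, if the arm or the gripper's body presses on something with over 40 N, if the wrist force passes 120 N, or if a joint passes its speed limit or range.

ROBOT

A 6-joint arm with a two-finger parallel gripper is mounted at the origin on a cart in front of the work surface, level with it; the furniture and walls round the work are solid. World frame = base frame: x ahead of the robot, y to its left, z up, the work surface at z = 0. Lengths are in m, angles in rad, forces in N, time in s.
With the tool pointing down it reaches from about 0.225 to 0.875 m from the base axis. Payload 3.4 kg.
Tool frame: the origin (TCP) lies midway between the tips of the shut fingers; the grasp point (between the pads) lies 19 mm behind it; z points along the fingers, y is the line along which they close (so a half turn about z gives the same grasp; the last joint's range is limited). The gripper opens to 85 mm and grips with 20 to 120 N. Pads are 22 mm wide; open, the fingers measure 114 mm over their backs; the gripper's body (76 mm by 85 mm) begins 54 mm behind the grasp point. The pads swing forward as they close: fully open they stand 13 mm farther back than shut.
Start: joints at [-1.445, 0.276, 1.505, -0, 1.361, -0.121], TCP at [0.14, -0.558, 0.21] pointing down, gripper open.
Joint ranges: [-2.89, 2.89], [-0.75, 2.08], [0.22, 2.7], [-1.18, 4.32], [0.11, 2.71], [-2.7, 2.7]. Speed limits (rad/s): [2.57, 2.57, 3.14, 3.14, 3.14, 3.14].

INTERFACE

Orientations are given as a unit quaternion [w, x, y, z].
In Python, from rig import * gives the robot as it stands.
- The arm moves only by the tool apply_moves, never from a script. Its argument "steps" is one flat list of numbers, 4 for each row, row after row: the shift along the world's x, y, z in cm, then the turn about the world's z in degrees. A call has 1 to 8 rows; each row is the pose to reach, as a shift and turn from the pose commanded when the call began; what a row does not reach only later rows make up. A row lasts 1/12 s, in which the tool goes at most 41.7 mm and 7.16 degrees, less where a joint would pass 70% of its speed; a pose out of reach is approached as far as the arm can. A call with a gripper value outside its range is refused whole. "jaw" is the closure in counts, from 0 (fully open) to 255 (shut), set as the call begins (left out, the last holds). The fingers move at their own pace and stop on an object; "newtons" is the grip in N (left out, the last holds). Time passes only in rows, so rows that repeat a pose let the fingers close. It gives the time, the measured TCP pose, the force, the opening and the grip force at its end, in the units of the state.
- get_state(): the state, without advancing time (a new reading comes with each control period).
- get_image(name): name is "side" or "top" or "wrist"; returns the picture (384x512x3 uint8, red, green, blue); there is no depth.
- calibration(name): a dict with "fx", "fy", "cx", "cy" (pixels), "xyz" and "rotation" of the camera in the world. Camera axes: x right, y up, looking along -z (the intrinsics and any distortion apply to the point x, -y, -z); pixel columns grow to the right and rows downward; lengths in m; the calibration is good to about 2 mm. The wrist camera is an equidistant fisheye: a pixel r from the principal point sees the ray r / f radians off the axis. A picture is of the moment at which its call begins: read the wrist's pose just before it. calibration takes no time and is no camera call; for the wrist camera it gives the pose at the moment of the call.
- sign_off(): hands the job in; it is judged then, once.
The state is a dict: "clock": time; "qpos": joint angles; "qd": joint speeds; "effort": joint torques, N m; "position": TCP position; "ee_rot": TCP orientation; "contact_force": force on the tool from outside, world axes, zero at the start; "moment": the same for the moment, N m; "width": finger opening in m; "gripper_force": force on a finger pad.
Only numpy, scipy, OpenCV 4.12 (cv2) and the standard library are available. Lean on these libraries where they do the work, as an engineer would, in place of code of your own. Each camera call takes 0.05 s, during which the arm holds its last target. There are 200 camera calls.

## Working session

There is one attempt and no reset: what is moved stays moved. The work goes in short steps, Python scripts to look and compute and a tool call to move; the robot and the scene stay as the last step left them, time stands still between calls to the robot, and variables do not carry over. Pictures are saved under pics/ and viewed, at most 14 in all, crops included, and the job is handed in when it is done.

Besides the shell and the picture viewer there is one more tool, called after "Request:" as a command line: name --argument value ..., lists and objects as JSON in quotes. apply_moves: Moves the arm, as the interface text tells. Its arguments: {"type":"object","properties":{"steps":{"type":"array","items":{"type":"number"}},"jaw":{"type":"number"},"newtons":{"type":"number"}},"required":["steps"]}

```bash
ls; mkdir -p pics
python3 - <<'E'
from rig import *
import cv2
print(get_state())
for n in("top","side"):
    im=get_image(n); cv2.imwrite(f"pics/{n}0.png",cv2.resize(im[:,:,::-1],(800,600),interpolation=cv2.INTER_CUBIC)); print(calibration(n))
E
```

```text
pics
{'clock': 0.0, 'qpos': array([-1.44501511e+00,  2.76609170e-01,  1.50617406e+00,  5.16828340e-06,
        1.36068012e+00, -1.20982350e-01]), 'qd': array([-0.00028231,  0.00058046, -0.00119061,  0.0009841 ,  0.00070232,
        0.00069503]), 'effort': array([ 5.36900679e-04, -4.16774189e+01, -2.45805287e+01, -3.82080501e-06,
        1.11978455e-02, -5.16257757e-07]), 'position': array([ 0.14038671, -0.55700125,  0.20951535]), 'ee_rot': array([-9.35349627e-04,  9.92397751e-01,  1.23068389e-01,  2.82496441e-07]), 'contact_force': array([-0.45836089,  0.92656792, -0.86506139]), 'moment': array([-0.03947955,  0.02743567,  0.05883711]), 'gripper_force': 0.0, 'width': 0.08520411030564166}
{'fx': 427.2755838211589, 'fy': 427.2755838211589, 'cx': 255.28050445877093, 'cy': 193.38956299945158, 'xyz': array([ 0.53270601, -0.00485037,  1.5246093 ]), 'rotation': array([ 0.7113913 ,  0.01962088, -0.03026075, -0.70187017])}
{'fx': 467.82987571729143, 'fy': 467.82987571729143, 'cx': 254.72784268335067, 'cy': 195.02201123825728, 'xyz': array([0.36742065, 0.9528948 , 0.84096687]), 'rotation': array([-0.12444366, -0.06288122,  0.43780389,  0.88819338])}
```

View pics/top0.png

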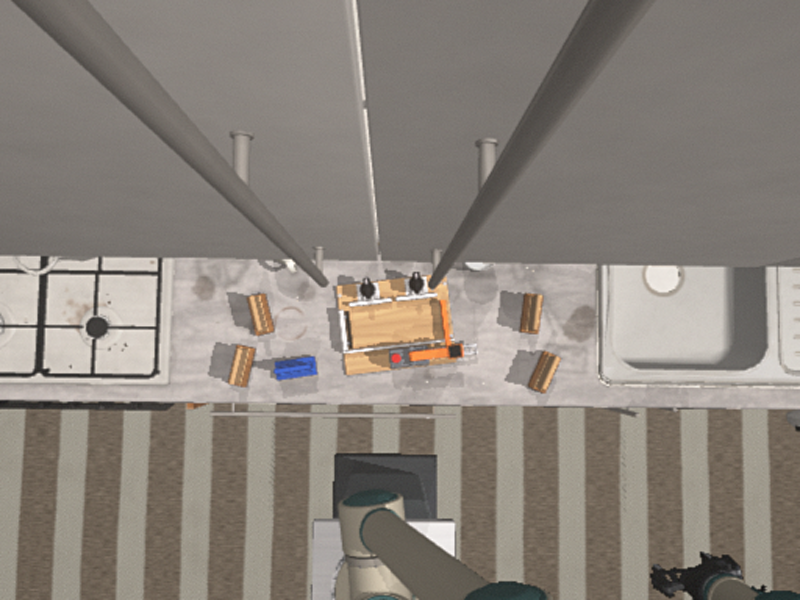

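View pics/side0.png

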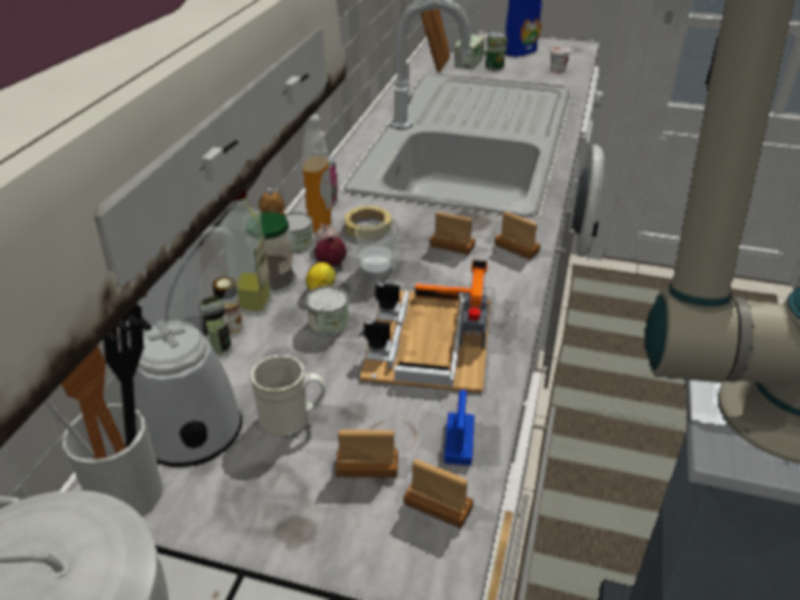

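```bash
cat > h.py <<'E'
from rig import *
import numpy as np, cv2
from scipy.spatial.transform import Rotation as R
from scipy.optimize import minimize
def rot(q): return R.from_quat([q[1],q[2],q[3],q[0]]).as_matrix()
def proj(c,P,fish=False):
    p=(np.atleast_2d(P)-c["xyz"])@rot(c["rotation"]); p=p*[1,-1,-1]
    if fish:
        r=np.hypot(p[:,0],p[:,1]); t=np.arctan2(r,p[:,2]); s=t/np.maximum(r,1e-9)
    else: s=1/p[:,2]
    return np.c_[c["cx"]+c["fx"]*p[:,0]*s, c["cy"]+c["fy"]*p[:,1]*s]
def back(c,uv,z,fish=False):
    uv=np.atleast_2d(np.array(uv,float)); a=(uv-[c["cx"],c["cy"]])/[c["fx"],c["fy"]]
    if fish:
        r=np.hypot(*a.T); d=np.c_[a*(np.sin(r)/np.maximum(r,1e-9))[:,None],np.cos(r)]
    else: d=np.c_[a,np.ones(len(a))]
    d=(d*[1,-1,-1])@rot(c["rotation"]).T
    return c["xyz"]+d*((z-c["xyz"][2])/d[:,2])[:,None]
def box(x,y,z0,z1): return np.array([[i*x/2,j*y/2,k] for i in(-1,1) for j in(-1,1) for k in(z0,z1)])
FOOT=box(.09,.042,0,.02); FIN=box(.08,.012,.02,.075)
def tf(P,x,y,a,z=0): 
    c,s=np.cos(a),np.sin(a); return np.c_[x+c*P[:,0]-s*P[:,1],y+s*P[:,0]+c*P[:,1],P[:,2]+z]
def sil(c,shape,p,fish=False,z=0,S=4):
    m=np.zeros((shape[0]*S,shape[1]*S),np.uint8)
    for B in(FOOT,FIN):
        h=cv2.convexHull(((proj(c,tf(B,*p,z),fish)+.5)*S).round().astype(np.int32)); cv2.fillConvexPoly(m,h,1)
    return cv2.resize(m.astype(np.float32),shape[::-1],interpolation=cv2.INTER_AREA)
def fit(views,p0,z=0,r=.09):
    # views: list of (calib, mask, fish)
    crops=[]
    for c,m,f in views:
        uv=proj(c,tf(box(2*r,2*r,0,.08),p0[0],p0[1],0),f); lo=np.maximum(uv.min(0).astype(int)-2,0); hi=uv.max(0).astype(int)+3
        mm=m[lo[1]:hi[1],lo[0]:hi[0]].astype(np.float32); c2=dict(c); c2["cx"]=c["cx"]-lo[0]; c2["cy"]=c["cy"]-lo[1]; crops.append((c2,mm,f))
    def cost(q):
        p=(q[0]/100,q[1]/100,q[2]/5); t=0
        for c,m,f in crops:
            s=sil(c,m.shape,p,f,z); t+=1-np.minimum(s,m).sum()/np.maximum(s,m).sum()
        return t/len(crops)
    best=None
    for a in np.arange(0,np.pi,np.pi/8) if len(p0)<3 else [p0[2]]:
        q0=np.array([p0[0]*100,p0[1]*100,a*5]); o=minimize(cost,q0,method="Nelder-Mead",options=dict(initial_simplex=q0+np.array([[0,0,0],[1,0,0],[0,1,0],[0,0,1.]]),xatol=.02,fatol=1e-3))
        if best is None or o.fun<best.fun: best=o
    return best.x[0]/100,best.x[1]/100,best.x[2]/5,best.fun
def brown(im):
    h=cv2.cvtColor(im,cv2.COLOR_RGB2HSV).astype(int); return ((h[...,0]>=5)&(h[...,0]<=22)&(h[...,1]>85)&(h[...,2]>40)).astype(np.uint8)
E
python3 - <<'E'
from h import *
im=get_image("top");ims=get_image("side");ct=calibration("top");cs=calibration("side")
np.savez("v0.npz",t=im,s=ims)
mt,ms=brown(im),brown(ims)
for n,uv in dict(L1=(260,313),L2=(241,366),R1=(531,313),R2=(543,371)).items():
    p=back(ct,np.array(uv)*.64,.04)[0]
    print(n,p[:2].round(3),np.round(fit([(ct,mt,0),(cs,ms,0)],p[:2]),3), np.round(fit([(ct,mt,0)],p[:2]),3), np.round(fit([(cs,ms,0)],p[:2]),3))
cv2.imwrite("pics/c1.png",cv2.resize(im[160:262,135:365,::-1],(782,347),interpolation=cv2.INTER_CUBIC))
a=ims[150:265,220:325,::-1];cv2.imwrite("pics/c2.png",cv2.resize(a,None,fx=5,fy=5,interpolation=cv2.INTER_CUBIC))
E
```

```text
L1 [0.609 0.281] [0.609 0.287 3.395 0.403] [0.61  0.288 0.273 0.304] [0.609 0.286 0.237 0.5  ]
L2 [0.492 0.32 ] [0.493 0.327 2.935 0.439] [0.493 0.328 2.932 0.367] [ 0.494  0.325 -0.281  0.508]
R1 [ 0.618 -0.322] [ 0.62  -0.328  3.03   0.308] [ 0.62  -0.328 -0.113  0.243] [ 0.622 -0.33  -0.284  0.367]
R2 [ 0.489 -0.349] [ 0.487 -0.357  2.693  0.362] [ 0.487 -0.356  2.698  0.303] [ 0.49  -0.359  2.533  0.405]
```

View pics/c1.png

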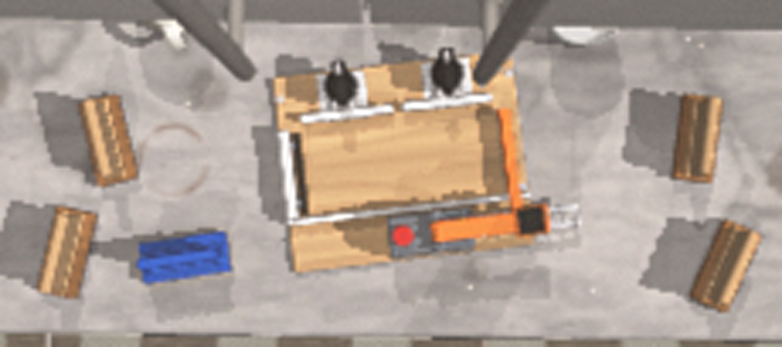

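View pics/c2.png

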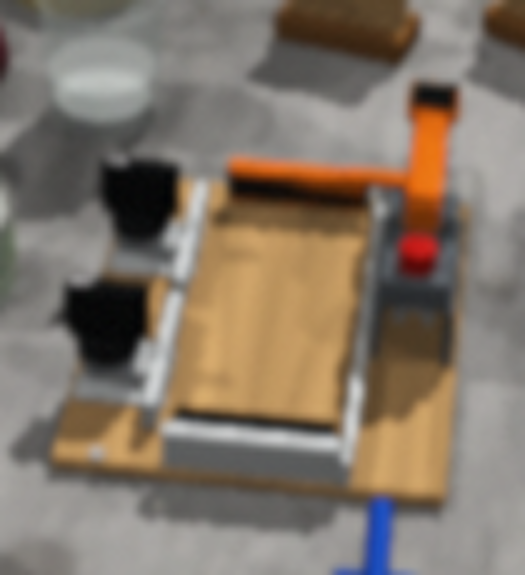

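Run:
```python
from h import *
ct=calibration("top");cs=calibration("side")
T=lambda u,v:((u+.5)/3.4+135-.5,(v+.5)/3.4+160-.5)
S=lambda u,v:((u+.5)/5+220-.5,(v+.5)/5+150-.5)
for n,c,uv,z in [("btn",ct,T(403,236),.08),("btn",cs,S(418,245),.08),("lev",ct,T(530,219),.0895),("lev",cs,S(435,95),.0895),
 ("BL",ct,T(273,78),.01),("BL",cs,S(52,463),.01),("FL",ct,T(295,272),.01),("FL",cs,S(442,500),.01),("BR",ct,T(513,57),.01),("kL",ct,T(340,80),.071),("kR",ct,T(446,66),.071),("kL",cs,S(103,290),.071),("kR",cs,S(138,165),.071)]:
    print(n,back(c,uv,z)[0].round(4))
# joint fit: unknown x,y,a, board x-centre, knob x, knob half y
obs=[("btn",ct,T(403,236)),("btn",cs,S(418,245)),("lev",ct,T(530,219)),("lev",cs,S(435,95)),("BL",ct,T(273,78)),("BL",cs,S(52,463)),("FL",ct,T(295,272)),("FL",cs,S(442,500)),("BR",ct,T(513,57))]
from scipy.optimize import least_squares
def pts(q):
    x,y,a,bc=q; P=dict(btn=(-.075,.01,.08),lev=(-.075,-.118,.0895),BL=(bc+.1025,.126,.01),FL=(bc-.1025,.126,.01),BR=(bc+.1025,-.126,.01))
    return {k:tf(np.array([v]),x,y,a)[0] for k,v in P.items()}
f=lambda q:np.concatenate([proj(c,pts(q)[n])[0]-uv for n,c,uv in obs])
o=least_squares(f,[.55,0,.1,0],loss="soft_l1");print(o.x.round(4),f(o.x).round(1))
```

```text
btn [ 0.5144 -0.0204  0.08  ]
btn [ 0.5156 -0.0197  0.08  ]
lev [ 0.5328 -0.1454  0.0895]
lev [ 0.5319 -0.1469  0.0895]
BL [0.6764 0.117  0.01  ]
BL [0.6748 0.1222 0.01  ]
FL [0.4749 0.0902 0.01  ]
FL [0.4762 0.094  0.01  ]
BR [ 0.7021 -0.1341  0.01  ]
kL [0.6696 0.0448 0.071 ]
kR [ 0.6852 -0.0615  0.071 ]
kL [0.6681 0.0512 0.071 ]
kR [ 0.6826 -0.0602  0.071 ]
[ 0.5917 -0.0202  0.1194 -0.0014] [-0.4 -0.5 -0.2  0.1  0.3  0.5  0.2  0.1 -0.  -0.2 -0.2 -1.5 -0.7  0.4
  1.2 -0.2 -0.2 -1.4]
```

Request:
apply_moves --steps '[17.4, 10, 0, -20, 17.4, 10, 0, -20, 17.4, 10, 0, -20, 17.4, 10, 0, -20, 17.4, 10, 0, -20, 17.4, 10, 0, -20]' --jaw 60 --newtons 40

```text
clock: 0.7
position: [0.3203, -0.4532, 0.2104]
ee_rot: [-0.002, 0.999, -0.048, 0.002]
contact_force: [-0.1, -1.2, 0.5]
width: 0.0657
gripper_force: 0.0
```

Request:
apply_moves --steps '[17.4, 10, 0, -20, 17.4, 10, 0, -20, 17.4, 10, 0, -20, 17.4, 10, 0, -20, 17.4, 10, 0, -20, 17.4, 10, 0, -20, 17.4, 10, 0, -20]'

```text
clock: 1.28
position: [0.4899, -0.3563, 0.2098]
ee_rot: [-0.0, 0.975, -0.222, -0.0]
contact_force: [0.2, 0.0, -0.1]
width: 0.0653
gripper_force: 0.0
```

```bash
cat >> h.py <<'E'
def wood(im):
    h=cv2.cvtColor(im,cv2.COLOR_RGB2HSV).astype(int); return ((h[...,0]>=3)&(h[...,0]<=24)&(h[...,1]>70)&(h[...,2]>25)).astype(np.uint8)
def tool():
    s=get_state(); q=s["ee_rot"]; x=rot(q)[:,0]; return s["position"].round(4),np.degrees(np.arctan2(x[1],x[0])).round(2),s["qpos"][5].round(2),round(s["clock"],2)
E
python3 - <<'E'
from h import *
print(tool(),get_state()["width"]); c=calibration("wrist"); im=get_image("wrist"); print(c)
m=wood(im); print(fit([(c,m,1)],(.488,-.357,-.45)))
a=np.hstack([im[:,:,::-1],cv2.cvtColor(m*255,cv2.COLOR_GRAY2BGR)]);cv2.imwrite("pics/w1.png",cv2.resize(a,(800,300)))
E
```

```text
(array([ 0.4899, -0.3563,  0.2098]), np.float64(-25.63), np.float64(1.27), 1.28) 0.06526400650500702
{'fx': 297.3186396354542, 'fy': 297.3186396354542, 'cx': 253.05109918727948, 'cy': 193.41357515438747, 'xyz': array([ 0.56051089, -0.39025128,  0.37383372]), 'rotation': array([-0.52626814,  0.08215379, -0.12961789,  0.83635627])}
(np.float64(0.48772242979464375), np.float64(-0.35854808931294113), np.float64(-0.4333095649900572), np.float64(0.5459145307540894))
```

View pics/w1.png

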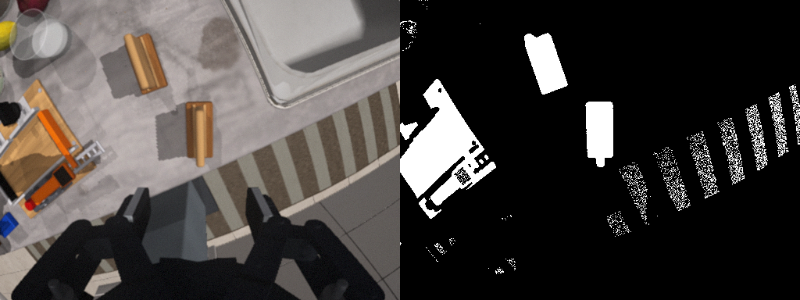

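Run:
```python
from h import *
c=calibration("wrist"); im=get_image("wrist"); m=wood(im)
n,l,st,ce=cv2.connectedComponentsWithStats(m)
for i in range(1,n):
    if st[i,4]>600: print(st[i],ce[i].round(1))
for p in [(.488,-.357,-.447),(.62,-.328,-.11)]:
    uv=[proj(c,tf(B,*p),1) for B in (FOOT,FIN)]; uv=np.vstack(uv); print(uv.min(0),uv.max(0))
```

```text
[ 157   42   56   78 2659] [183.9  79.3]
[   0  101  122  162 8743] [ 52.2 191. ]
[ 236  129   36   84 2552] [253.6 166.1]
[442 137  29  80 623] [456.8 175.5]
[234.81946784 128.60216151] [270.17245191 214.29121601]
[152.08854076  40.60773182] [213.5603715  121.67610404]
```

```bash
cat >> h.py <<'E'
_fit=fit
def comp(c,m,f,p):
    s=sil(c,m.shape,(p[0],p[1],p[2] if len(p)>2 else 0),f)>.5
    n,l,st,ce=cv2.connectedComponentsWithStats(m); k=np.bincount(l[s],minlength=n); k[0]=0; return (l==k.argmax()).astype(np.uint8)
def fit(views,p0,**k): return np.round(_fit([(c,comp(c,m,f,p0),f) for c,m,f in views],p0,**k),4)
E
python3 - <<'E'
from h import *
v=np.load("v0.npz");ct=calibration("top");cs=calibration("side")
c=calibration("wrist"); im=get_image("wrist"); m=wood(im)
for p in [(.488,-.357,-.447),(.62,-.328,-.11)]: print(fit([(c,m,1)],p))
mt,ms=wood(v["t"]),wood(v["s"])
for p in [(.488,-.357,-.447),(.62,-.328,-.11),(.61,.287,.25),(.493,.327,-.21)]: print(fit([(ct,mt,0)],p),fit([(cs,ms,0)],p),fit([(ct,mt,0),(cs,ms,0)],p))
E
```

```text
[ 0.4882 -0.3583 -0.4203  0.041 ]
[ 0.6206 -0.329  -0.1357  0.0578]
[ 0.4869 -0.3556 -0.4192  0.0872] [ 0.4891 -0.3587 -0.6112  0.1012] [ 0.4872 -0.3563 -0.4416  0.1142]
[ 0.62   -0.3275 -0.1176  0.0876] [ 0.622  -0.3292 -0.2052  0.1234] [ 0.62   -0.328  -0.11    0.1093]
[0.6097 0.2876 0.2631 0.0986] [0.6084 0.2862 0.2371 0.077 ] [0.6094 0.288  0.2561 0.089 ]
[ 0.4934  0.3279 -0.2219  0.105 ] [ 0.4932  0.3253 -0.2661  0.0999] [ 0.4933  0.3265 -0.2147  0.1074]
```

Request:
apply_moves --steps '[-0.2, -0.2, 0, 1.5, -0.2, -0.2, -4, 1.5, -0.2, -0.2, -8, 1.5, -0.2, -0.2, -12, 1.5, -0.2, -0.2, -15, 1.5, -0.2, -0.2, -17.5, 1.5, -0.2, -0.2, -17.5, 1.5]'

```text
clock: 2.02
position: [0.4815, -0.3579, 0.0303]
ee_rot: [-0.003, 0.977, -0.212, -0.005]
contact_force: [-0.5, 0.9, 0.6]
width: 0.0655
gripper_force: 0.0
```

Request:
apply_moves --steps '[0, 0, 0, 0, 0, 0, 0, 0, 0, 0, 0, 0, 0, 0, 0, 0, 0, 0, 0, 0, 0, 0, 0, 0]' --jaw 255 --newtons 40

```text
clock: 2.52
position: [0.4874, -0.3603, 0.0371]
ee_rot: [0.001, 0.978, -0.211, 0.001]
contact_force: [0.2, 1.1, 5.5]
width: 0.0108
gripper_force: 43.4
```

Request:
apply_moves --steps '[0, 0, 2, 0, 0, 0, 5, 0, 0, 0, 8.5, 0, 3.5, 8, 8.5, 7, 5.5, 13, 8.5, 14]'

```text
clock: 2.93
position: [0.5209, -0.2853, 0.1234]
ee_rot: [0.002, 0.996, -0.09, 0.003]
contact_force: [0.8, 1.3, -1.9]
width: 0.011
gripper_force: 42.2
```

Run:
```python
from h import *
print(tool(),get_state()["width"],get_state()["gripper_force"]); c=calibration("wrist"); im=get_image("wrist")
np.savez("v1.npz",im=im,**c)
cv2.imwrite("pics/w2.png",cv2.resize(im[:,:,::-1],(800,600),interpolation=cv2.INTER_CUBIC))
```

```text
(array([ 0.5209, -0.2853,  0.1234]), np.float64(-10.28), np.float64(1.13), 2.93) 0.011014175068169778 42.19125688076019
```

View pics/w2.png

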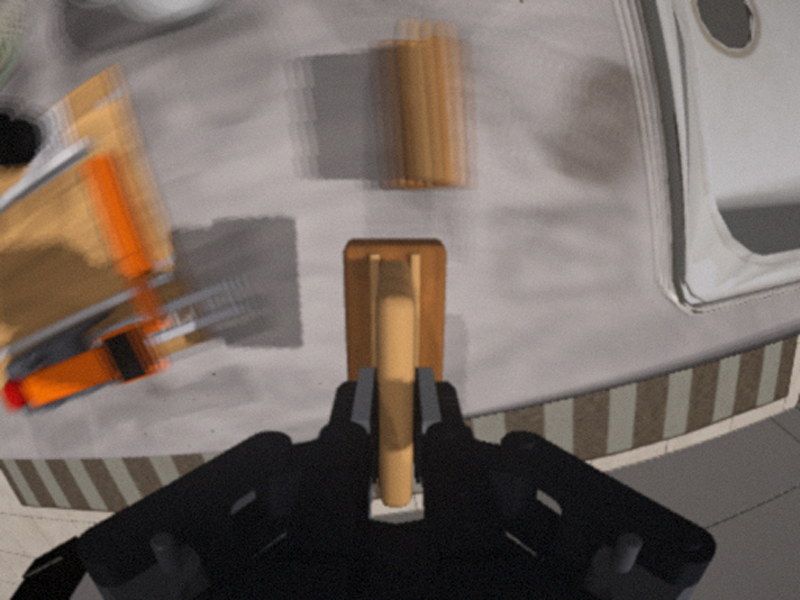

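Request:
apply_moves --steps '[0, 0, 1, 0, 2, 4, 1, 7, 3, 7, 1, 14, 3, 7, 1, 14, 3, 7, 1, 14, 3, 7, 1, 14, 3, 7, 1, 14]'

```text
clock: 3.57
position: [0.5489, -0.2142, 0.1304]
ee_rot: [0.0, 1.0, 0.031, -0.0]
contact_force: [-0.3, -1.1, -1.7]
width: 0.0108
gripper_force: 42.2
```

Run:
```python
from h import *
print(tool()); c=calibration("wrist"); im=get_image("wrist");print(calibration("wrist")["xyz"]-c["xyz"])
np.savez("v1.npz",im=im,**c)
cv2.imwrite("pics/w3.png",cv2.resize(im[:,:,::-1],(800,600),interpolation=cv2.INTER_CUBIC))
```

```text
(array([ 0.5489, -0.2142,  0.1304]), np.float64(3.55), np.float64(1.02), 3.57)
[-4.19376930e-05 -1.50357071e-04 -3.20050716e-05]
```

View pics/w3.png

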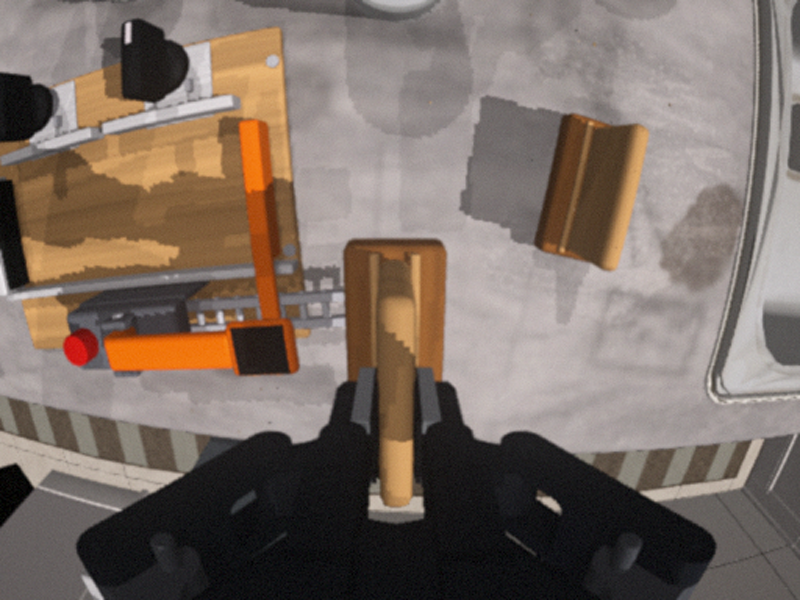

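Run:
```python
from h import *
d=np.load("v1.npz"); c={k:d[k] for k in("fx","fy","cx","cy","xyz","rotation")}
w=lambda u,v:((u+.5)*.64-.5,(v+.5)*.64-.5)
P={}
for n,uv,z in [("btn",w(82,346),.08),("lev",w(264,347),.0895),("BR",w(281,28),.01),("rt",w(300,335),.01),("jb",w(241,124),.036)]:
    P[n]=back(c,uv,z,1)[0]; print(n,P[n].round(4))
for T in [(.5917,-.0202,.1194),(.5917,-.0202,.13)]:
    for n,p in P.items():
        e=p[:2]-T[:2]; co,s=np.cos(T[2]),np.sin(T[2]); print(n,np.round([co*e[0]+s*e[1],-s*e[0]+co*e[1]],4))
```

```text
btn [ 0.52  -0.029  0.08 ]
lev [ 0.5348 -0.1507  0.0895]
BR [ 0.7084 -0.1346  0.01  ]
rt [ 0.5098 -0.1533  0.01  ]
jb [ 0.6448 -0.1215  0.036 ]
btn [-0.0722 -0.0002]
lev [-0.0721 -0.1228]
BR [ 0.1023 -0.1275]
rt [-0.0972 -0.1224]
jb [ 0.0407 -0.1069]
btn [-0.0722  0.0006]
lev [-0.0734 -0.122 ]
BR [ 0.1009 -0.1286]
rt [-0.0985 -0.1214]
jb [ 0.0395 -0.1074]
```

Request:
apply_moves --steps '[1.8, 4, 0, 3, 3.6, 8, 0, 3.3, 5.5, 12, 0, 3.3, 5.5, 12, 0, 3.3, 5.5, 12, 0, 3.3, 5.5, 12, 0, 3.3]'

```text
clock: 4.12
position: [0.6039, -0.0939, 0.1302]
ee_rot: [0.001, 0.998, 0.061, -0.0]
contact_force: [0.6, 0.3, -2.0]
width: 0.0107
gripper_force: 42.2
```

Run:
```python
from h import *
print(tool()); c=calibration("wrist"); im=get_image("wrist")
np.savez("v1.npz",im=im,**c)
for n,p,z in [("w",(.488,-.357),0)]: pass
# overlay predicted tray model
a=cv2.resize(im[:,:,::-1],(800,600),interpolation=cv2.INTER_CUBIC)
T=(.5917,-.0202,.1194)
for q in [(-.075,.01,.08),(-.075,-.118,.0895),(.042,-.1035,.036),(-.042,-.1035,.036),(.042,.1035,.034),(-.042,.1035,.034),(-.046,.05,.026),(-.046,-.05,.026),(.052,.05,.03),(.052,-.05,.03),(.1025,-.126,.01),(.1025,.126,.01),(.0855,.055,.071),(.0855,-.055,.071)]:
    u=proj(c,tf(np.array([q]),*T),1)[0]; cv2.circle(a,tuple(((u+.5)/.64).astype(int)),3,(255,0,255),1)
cv2.imwrite("pics/w4.png",a)
```

```text
(array([ 0.6039, -0.0939,  0.1302]), np.float64(6.95), np.float64(1.18), 4.12)
```

View pics/w4.png

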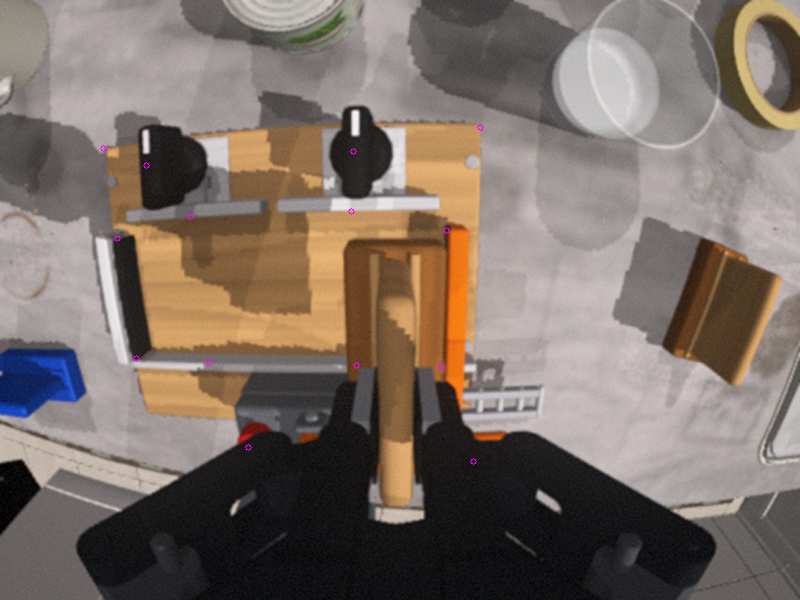

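Request:
apply_moves --steps '[0.1, 0, -2, 0, 0.1, 0, -5, 0, 0.1, 0, -6.5, 0, 0.1, 0, -7.3, 0, 0.1, 0, -7.9, 0, 0.1, 0, -8.2, 0, 0.1, 0, -8.2, 0]'

```text
clock: 4.75
position: [0.6054, -0.0939, 0.0486]
ee_rot: [0.0, 0.998, 0.06, 0.0]
contact_force: [0.4, 0.4, -1.4]
width: 0.0106
gripper_force: 42.2
```

Request:
apply_moves --steps '[0, 0, -0.2, 0, 0, 0, -0.2, 0]'

```text
clock: 4.92
position: [0.606, -0.0934, 0.0473]
ee_rot: [0.0, 0.998, 0.06, 0.001]
contact_force: [0.1, 0.3, -1.0]
width: 0.0108
gripper_force: 42.3
```

Request:
apply_moves --steps '[0, 0, 0, 0, 0, 0, 0, 0, 0, 0, 0, 0, 0, 0, 0, 0, 0, 0, 3, 0, 0, 0, 7, 0, 0, 0, 11, 0]' --jaw 140

```text
clock: 5.5
position: [0.6042, -0.0926, 0.1567]
ee_rot: [-0.0, 0.998, 0.061, -0.001]
contact_force: [1.1, -0.2, 1.3]
width: 0.0385
gripper_force: 0.0
```

Request:
apply_moves --steps '[0.2, -4, 0, -5, 0.5, -8, 0, -10, 0.8, -12, 0, -14.7, 1.1, -16, 0, -14.7, 1.4, -20, 0, -14.7, 1.5, -23.5, 0, -14.7, 1.5, -23.5, 0, -14.7, 1.5, -23.5, 0, -14.7]' --jaw 60

```text
clock: 6.17
position: [0.6198, -0.33, 0.1558]
ee_rot: [-0.0, 0.998, -0.069, -0.0]
contact_force: [-0.7, 0.5, 0.0]
width: 0.0655
gripper_force: 0.0
```

```bash
cat > look.py <<'E'
from h import *
import sys
# refine dividers seen in the wrist view; args: x,y,a ...
print(tool()); c=calibration("wrist"); im=get_image("wrist"); np.savez("v1.npz",im=im,**c); m=wood(im)
for s in sys.argv[1:]: p=[float(v) for v in s.split(",")]; print(fit([(c,m,1)],p))
E
python3 look.py .6206,-.329,-.136
```

```text
(array([ 0.6198, -0.33  ,  0.1558]), np.float64(-7.94), np.float64(1.12), 6.17)
[ 0.621  -0.3287 -0.1256  0.0393]
```

Request:
apply_moves --steps '[0.1, 0.1, -4, 0.7, 0.1, 0.1, -8, 0.7, 0.1, 0.1, -10.5, 0.7, 0.1, 0.1, -12, 0.7, 0.1, 0.1, -12, 0.7, 0.1, 0.1, -12, 0.7]'

```text
clock: 6.72
position: [0.6211, -0.3249, 0.0361]
ee_rot: [-0.001, 0.998, -0.061, -0.001]
contact_force: [1.0, -0.1, 0.4]
width: 0.0651
gripper_force: 0.0
```

Request:
apply_moves --steps '[0, 0, 0, 0, 0, 0, 0, 0, 0, 0, 0, 0, 0, 0, 0, 0, 0, 0, 0, 0, 0, 0, 3, 0, 0, 0, 6, 0, 0, 0, 9.5, 0]' --jaw 255

```text
clock: 7.38
position: [0.6199, -0.3263, 0.1306]
ee_rot: [-0.001, 0.998, -0.062, -0.002]
contact_force: [0.7, -0.2, -1.7]
width: 0.0108
gripper_force: 42.2
```

Request:
apply_moves --steps '[-0.3, 4, 0, 3, -0.6, 8, 0, 6, -0.9, 12, 0, 9, -1.2, 16, 0, 12, -1.5, 20, 0, 14.1, -1.8, 24, 0, 14.1, -2.2, 28, 0, 14.1, -2.2, 28.4, 0, 14.1]'

```text
clock: 8.05
position: [0.5971, -0.0359, 0.1315]
ee_rot: [-0.003, 0.998, 0.064, -0.001]
contact_force: [0.6, -0.1, -1.6]
width: 0.0111
gripper_force: 42.3
```

Request:
apply_moves --steps '[0, 0, 0, 0, 0, 0, 0, 0, 0, 0, 0, 0]'

```text
clock: 8.3
position: [0.5995, -0.0443, 0.1315]
ee_rot: [0.0, 0.998, 0.061, 0.0]
contact_force: [-0.2, -0.6, -2.0]
width: 0.0109
gripper_force: 42.3
```

Run:
```python
from h import *
print(tool()); c=calibration("wrist"); im=get_image("wrist")
np.savez("v1.npz",im=im,**c)
a=cv2.resize(im[:,:,::-1],(800,600),interpolation=cv2.INTER_CUBIC)
T=(.5927,-.0202,.1194)
for q in [(-.048,-.0957,.03),(-.048,-.0537,.03),(.048,-.0957,.03),(.048,-.0537,.03),(.043,-.0747,.085),(-.037,-.0747,.085)]:
    u=proj(c,tf(np.array([q]),*T),1)[0]; cv2.circle(a,tuple(((u+.5)/.64).astype(int)),3,(255,0,255),1)
cv2.imwrite("pics/w5.png",a)
```

```text
(array([ 0.5995, -0.0443,  0.1315]), np.float64(6.99), np.float64(1.26), 8.3)
```

View pics/w5.png

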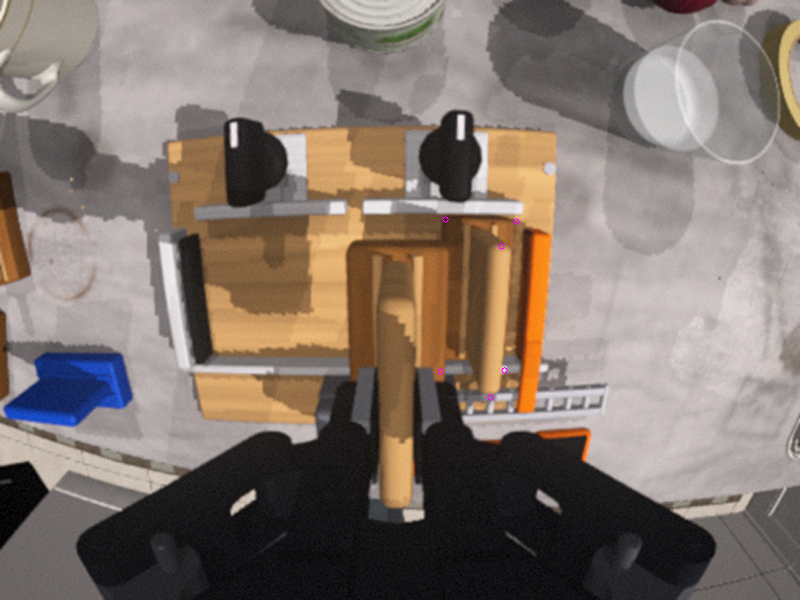

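Request:
apply_moves --steps '[0, 0, -3, 0, 0, 0, -6, 0, 0, 0, -7.3, 0, 0, 0, -8, 0, 0, 0, -8.4, 0, 0, 0, -8.4, 0, 0, 0, -8.4, 0]'

```text
clock: 8.93
position: [0.6004, -0.0442, 0.0484]
ee_rot: [0.0, 0.998, 0.061, 0.001]
contact_force: [-0.0, -0.0, -2.2]
width: 0.0112
gripper_force: 42.2
```

Request:
apply_moves --steps '[0, 0, 0, 0, 0, 0, 0, 0, 0, 0, 0, 0, 0, 0, 0, 0, 0, 0, 3, 0, 0, 0, 7, 0, 0, 0, 11, 0]' --jaw 140

```text
clock: 9.52
position: [0.5982, -0.0427, 0.1576]
ee_rot: [-0.0, 0.998, 0.061, -0.002]
contact_force: [1.0, -1.3, -0.0]
width: 0.0385
gripper_force: 0.0
```

Request:
apply_moves --steps '[0.1, 4, 0, 2, 0.3, 8, 0, 4, 0.5, 12, 0, 6, 0.7, 16, 0, 8, 0.9, 20, 0, 8, 1, 24, 0, 8, 1, 28, 0, 8, 1, 32, 0, 8]' --jaw 60

```text
clock: 10.18
position: [0.609, 0.2791, 0.1576]
ee_rot: [0.0, 0.991, 0.131, 0.0]
contact_force: [-0.1, -1.1, 0.7]
width: 0.0655
gripper_force: 0.0
```

Request:
apply_moves --steps '[0, 1, 0, 0, 0, 1, 0, 0, 0, 1, 0, 0]'

```text
clock: 10.43
position: [0.6089, 0.2868, 0.1571]
ee_rot: [0.001, 0.991, 0.132, -0.0]
contact_force: [0.4, -1.0, 0.1]
width: 0.0652
gripper_force: 0.0
```

```bash
python3 look.py .6094,.288,.256 .4933,.3265,-.215
```

```text
(array([0.6089, 0.2868, 0.1571]), np.float64(15.13), np.float64(1.64), 10.43)
[0.6096 0.285  0.2694 0.044 ]
[ 0.4928  0.3204 -0.0764  0.3376]
```

Request:
apply_moves --steps '[0.1, -0.2, -4, 0.3, 0.1, -0.2, -8, 0.3, 0.1, -0.2, -10.5, 0.3, 0.1, -0.2, -12.1, 0.3, 0.1, -0.2, -12.1, 0.3, 0.1, -0.2, -12.1, 0.3]'

```text
clock: 10.98
position: [0.6101, 0.2828, 0.036]
ee_rot: [0.0, 0.991, 0.132, -0.001]
contact_force: [-0.2, 0.0, 0.3]
width: 0.0656
gripper_force: 0.0
```

Request:
apply_moves --steps '[0, 0, 0, 0, 0, 0, 0, 0, 0, 0, 0, 0, 0, 0, 0, 0, 0, 0, 0, 0, 0, 0, 3, 0, 0, 0, 6, 0, 0, 0, 9.5, 0]' --jaw 255

```text
clock: 11.65
position: [0.6088, 0.2847, 0.1308]
ee_rot: [0.0, 0.991, 0.134, -0.002]
contact_force: [1.0, 0.1, -1.2]
width: 0.0109
gripper_force: 42.2
```

Request:
apply_moves --steps '[-0.2, -4, 0, -2, -0.5, -8, 0, -4, -0.8, -12, 0, -6, -1, -16, 0, -8.5, -1.2, -20, 0, -8.5, -1.5, -24, 0, -8.5, -1.7, -28, 0, -8.5, -1.7, -28, 0, -8.5]'

```text
clock: 12.32
position: [0.5928, -0.0024, 0.1316]
ee_rot: [0.003, 0.998, 0.057, -0.0]
contact_force: [0.4, 0.4, -1.2]
width: 0.011
gripper_force: 42.2
```

Request:
apply_moves --steps '[0, 0, 0, 0, 0, 0, 0, 0, 0, 0, 0, 0]'

```text
clock: 12.57
position: [0.5931, 0.0062, 0.1314]
ee_rot: [-0.0, 0.998, 0.06, -0.0]
contact_force: [-0.3, 0.6, -0.3]
width: 0.0109
gripper_force: 42.2
```

Run:
```python
from h import *
print(tool()); c=calibration("wrist"); im=get_image("wrist")
np.savez("v1.npz",im=im,**c)
a=cv2.resize(im[:,:,::-1],(800,600),interpolation=cv2.INTER_CUBIC)
cv2.imwrite("pics/w6.png",a)
```

```text
(array([0.5931, 0.0062, 0.1314]), np.float64(6.9), np.float64(1.34), 12.57)
```

View pics/w6.png

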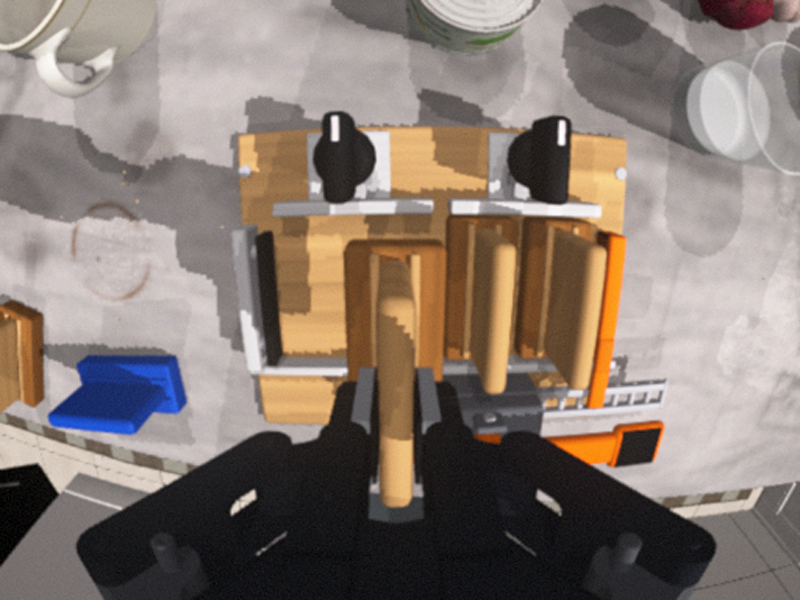

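Request:
apply_moves --steps '[0, -0.1, -3, 0, 0, -0.1, -6, 0, 0, -0.1, -7.3, 0, 0, -0.1, -8, 0, 0, -0.1, -8.4, 0, 0, -0.1, -8.4, 0, 0, -0.1, -8.4, 0]'

```text
clock: 13.2
position: [0.5943, 0.0049, 0.0485]
ee_rot: [0.0, 0.998, 0.06, 0.001]
contact_force: [0.1, 0.3, -1.3]
width: 0.0109
gripper_force: 42.2
```

Request:
apply_moves --steps '[0, 0, 0, 0, 0, 0, 0, 0, 0, 0, 0, 0, 0, 0, 0, 0, 0, 0, 3, 0, 0, 0, 7, 0, 0, 0, 11, 0]' --jaw 140

```text
clock: 13.78
position: [0.5922, 0.0041, 0.1576]
ee_rot: [-0.0, 0.998, 0.06, -0.002]
contact_force: [0.3, -0.2, 0.3]
width: 0.0387
gripper_force: 0.0
```

Request:
apply_moves --steps '[-1.1, 3.8, 0, -3, -2.2, 7.6, 0, -6, -3.3, 11.4, 0, -9, -4.4, 15.2, 0, -12, -5.5, 19, 0, -15, -6.6, 22.8, 0, -18, -8, 26.6, 0, -19, -9, 30, 0, -19]' --jaw 60

```text
clock: 14.45
position: [0.5018, 0.3061, 0.1576]
ee_rot: [-0.0, 0.994, -0.106, -0.0]
contact_force: [1.0, -0.5, -0.7]
width: 0.0654
gripper_force: 0.0
```

Request:
apply_moves --steps '[-1, 2, 0, 0, -1, 2, 0, 0, -1, 2, 0, 0, -1, 2, 0, 0]'

```text
clock: 14.78
position: [0.4934, 0.3235, 0.1574]
ee_rot: [0.0, 0.994, -0.106, 0.0]
contact_force: [0.6, -0.6, -0.1]
width: 0.0652
gripper_force: 0.0
```

```bash
python3 look.py .4933,.3265,-.215
```

```text
(array([0.4934, 0.3235, 0.1574]), np.float64(-12.14), np.float64(2.25), 14.78)
[ 0.494   0.3248 -0.2092  0.0439]
```

Request:
apply_moves --steps '[0.1, 0.1, -4, 0, 0.1, 0.1, -8, 0, 0.1, 0.1, -10.5, 0, 0.1, 0.1, -12.1, 0, 0.1, 0.1, -12.1, 0, 0.1, 0.1, -12.1, 0]'

```text
clock: 15.33
position: [0.4945, 0.3236, 0.0359]
ee_rot: [0.001, 0.994, -0.107, -0.001]
contact_force: [-0.7, 0.3, -0.1]
width: 0.0656
gripper_force: 0.0
```

Request:
apply_moves --steps '[0, 0, 0, 0, 0, 0, 0, 0, 0, 0, 0, 0, 0, 0, 0, 0, 0, 0, 0, 0, 0, 0, 3, 0, 0, 0, 6, 0, 0, 0, 9.5, 0]' --jaw 255

```text
clock: 16.0
position: [0.4928, 0.3244, 0.1311]
ee_rot: [0.001, 0.994, -0.106, -0.002]
contact_force: [0.4, 0.5, -1.7]
width: 0.0108
gripper_force: 39.5
```

Request:
apply_moves --steps '[1.3, -3.8, 0, 3, 2.6, -7.6, 0, 6, 3.9, -11.4, 0, 9, 5.2, -15.2, 0, 12, 6.5, -19, 0, 15, 7.8, -22.8, 0, 18, 9.2, -26.6, 0, 19, 9.3, -27.1, 0, 19]'

```text
clock: 16.67
position: [0.59, 0.0474, 0.1315]
ee_rot: [0.002, 0.998, 0.058, 0.001]
contact_force: [-0.1, 0.8, -1.2]
width: 0.0113
gripper_force: 39.7
```

Request:
apply_moves --steps '[0, 0, 0, 0, 0, 0, 0, 0, 0, 0, 0, 0]'

```text
clock: 16.92
position: [0.5864, 0.0553, 0.1313]
ee_rot: [-0.0, 0.998, 0.06, -0.0]
contact_force: [0.3, 0.0, -1.3]
width: 0.011
gripper_force: 39.7
```

Run:
```python
from h import *
print(tool()); c=calibration("wrist"); im=get_image("wrist")
np.savez("v1.npz",im=im,**c)
a=cv2.resize(im[:,:,::-1],(800,600),interpolation=cv2.INTER_CUBIC)
cv2.imwrite("pics/w7.png",a)
```

```text
(array([0.5864, 0.0553, 0.1313]), np.float64(6.88), np.float64(1.43), 16.92)
```

View pics/w7.png

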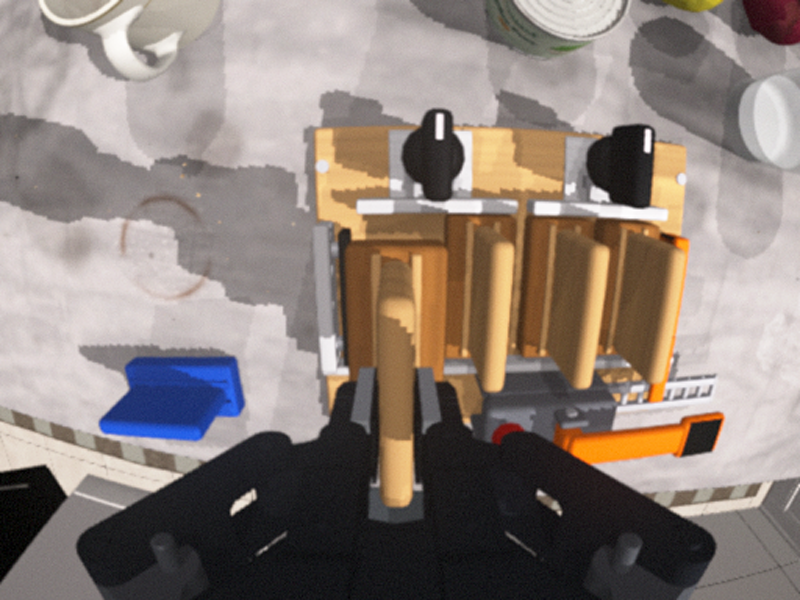

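Request:
apply_moves --steps '[0.05, -0.1, -3, 0, 0.05, -0.1, -6, 0, 0.05, -0.1, -7.3, 0, 0.05, -0.1, -8, 0, 0.05, -0.1, -8.4, 0, 0.05, -0.1, -8.4, 0, 0.05, -0.1, -8.4, 0]'

```text
clock: 17.55
position: [0.5886, 0.054, 0.0486]
ee_rot: [0.0, 0.998, 0.06, 0.001]
contact_force: [-0.2, -0.4, -1.5]
width: 0.0108
gripper_force: 39.7
```

Request:
apply_moves --steps '[0, 0, 0, 0, 0, 0, 0, 0, 0, 0, 0, 0, 0, 0, 0, 0, 0, 0, 3, 0, 0, 0, 7, 0, 0, 0, 11, 0]' --jaw 140

```text
clock: 18.13
position: [0.5867, 0.0529, 0.1577]
ee_rot: [-0.0, 0.998, 0.06, -0.002]
contact_force: [1.4, 0.0, -0.8]
width: 0.0383
gripper_force: 0.0
```

Request:
apply_moves --steps '[-1, -4, 0, 0, -2, -8, 0, 0, -3, -12, 0, 0, -4, -16, 0, 0, -5.4, -20, 0, 0, -5.4, -20.1, -1, 0, -5.4, -20.1, -3, 0, -5.4, -20.1, -4, 0]' --jaw 255

```text
clock: 18.8
position: [0.5327, -0.1485, 0.116]
ee_rot: [-0.0, 0.998, 0.058, -0.001]
contact_force: [-0.2, -0.6, -1.0]
width: 0.0001
gripper_force: 0.0
```

Request:
apply_moves --steps '[0, 0, 0, 0, 0, 0, 0, 0]'

```text
clock: 18.97
position: [0.5334, -0.1472, 0.1169]
ee_rot: [-0.0, 0.998, 0.06, -0.001]
contact_force: [-0.2, 1.3, -0.0]
width: -0.0001
gripper_force: 0.0
```

Run:
```python
from h import *
print(tool()); c=calibration("wrist"); im=get_image("wrist")
np.savez("v1.npz",im=im,**c)
a=cv2.resize(im[:,:,::-1],(800,600),interpolation=cv2.INTER_CUBIC)
T=(.5927,-.0202,.1194)
for q in [(-.075,.01,.08),(-.075,-.118,.0895),(.0855,.055,.071),(.0855,-.055,.071)]:
    u=proj(c,tf(np.array([q]),*T),1)[0]; cv2.circle(a,tuple(((u+.5)/.64).astype(int)),3,(255,0,255),1)
cv2.imwrite("pics/w8.png",a)
```

```text
(array([ 0.5334, -0.1472,  0.1169]), np.float64(6.88), np.float64(1.06), 18.97)
```

View pics/w8.png

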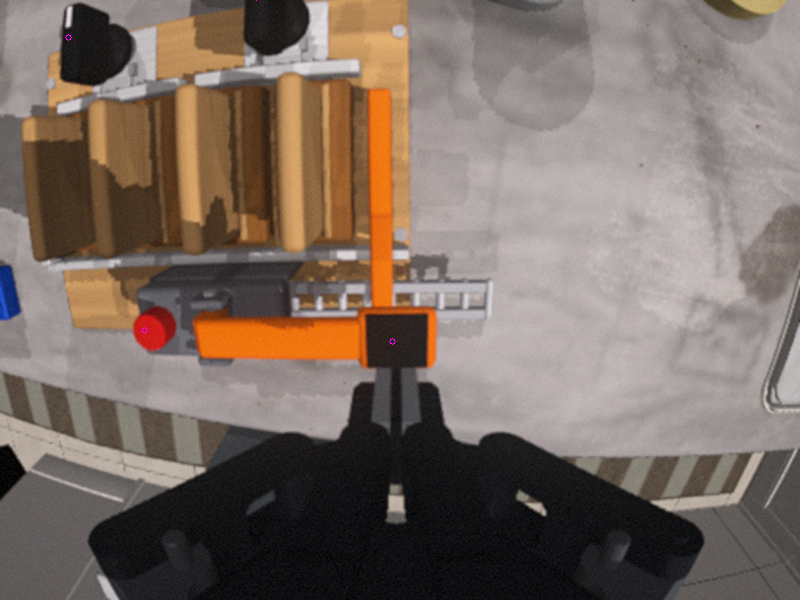

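Request:
apply_moves --steps '[0, 0, -2.5, 0, 0, 0, -3.3, 0, 0, 0, -4.1, 0, 0, 0, -4.9, 0, 0, 0, -5.7, 0, 0, 0, -6.3, 0, 0, 0, -6.3, 0]'

```text
clock: 19.6
position: [0.5346, -0.1495, 0.0547]
ee_rot: [0.002, 0.998, 0.06, 0.001]
contact_force: [-1.4, -2.7, 6.7]
width: 0.0001
gripper_force: 3.3
```

Request:
apply_moves --steps '[0, 0, -0.3, 0, 0, 0, -0.3, 0, 0, 0, -0.3, 0]'

```text
clock: 19.85
position: [0.5346, -0.1496, 0.0527]
ee_rot: [0.002, 0.998, 0.06, 0.001]
contact_force: [-1.2, -3.1, 6.3]
width: -0.0003
gripper_force: 3.4
```

Request:
apply_moves --steps '[0, 0, -0.3, 0, 0, 0, -0.3, 0, 0, 0, -0.3, 0]'

```text
clock: 20.1
position: [0.5346, -0.1496, 0.0498]
ee_rot: [0.002, 0.998, 0.06, 0.001]
contact_force: [-0.9, -2.3, 6.5]
width: 0.0002
gripper_force: 3.5
```

Request:
apply_moves --steps '[0, 0, -0.3, 0, 0, 0, -0.3, 0, 0, 0, -0.3, 0]'

```text
clock: 20.35
position: [0.5346, -0.1496, 0.0468]
ee_rot: [0.002, 0.998, 0.06, 0.001]
contact_force: [-1.8, -3.1, 5.8]
width: 0.0001
gripper_force: 3.5
```

Request:
apply_moves --steps '[0, 0, -0.2, 0, 0, 0, -0.2, 0, 0, 0, -0.2, 0]'

```text
clock: 20.6
position: [0.5346, -0.1496, 0.0448]
ee_rot: [0.002, 0.998, 0.06, 0.001]
contact_force: [-1.3, -2.6, 5.8]
width: 0.0
gripper_force: 3.6
```

Request:
apply_moves --steps '[0, 0, -0.2, 0, 0, 0, -0.3, 0, 0, 0, -0.3, 0]'

```text
clock: 20.85
position: [0.5346, -0.1494, 0.0418]
ee_rot: [0.002, 0.998, 0.06, 0.001]
contact_force: [-1.7, -1.7, 6.9]
width: -0.0
gripper_force: 3.7
```

Request:
apply_moves --steps '[0, 0, -0.2, 0, 0, 0, -0.3, 0, 0, 0, -0.3, 0]'

```text
clock: 21.1
position: [0.5346, -0.1491, 0.0387]
ee_rot: [0.001, 0.998, 0.06, 0.001]
contact_force: [-1.4, -2.5, 7.7]
width: 0.0003
gripper_force: 3.5
```

Run:
```python
from h import *
print(tool()); im=get_image("wrist"); s=get_image("side")
a=np.hstack([cv2.resize(im[80:300,50:330,::-1],(448,352),interpolation=cv2.INTER_CUBIC),cv2.resize(s[140:260,225:345,::-1],(352,352),interpolation=cv2.INTER_CUBIC)])
cv2.imwrite("pics/w9.png",a)
```

```text
(array([ 0.5346, -0.1491,  0.0387]), np.float64(6.88), np.float64(1.06), 21.1)
```

View pics/w9.png

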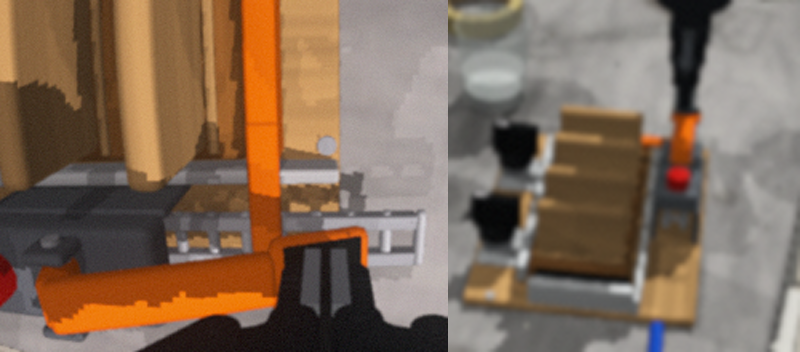

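Request:
apply_moves --steps '[0, 0, -0.2, 0, 0, 0, -0.3, 0, 0, 0, -0.3, 0]'

```text
clock: 21.45
position: [0.5345, -0.1488, 0.0357]
ee_rot: [0.001, 0.998, 0.06, 0.001]
contact_force: [-1.4, -1.4, 6.7]
width: -0.0002
gripper_force: 3.5
```

Request:
apply_moves --steps '[0, 0, -0.2, 0, 0, 0, -0.3, 0, 0, 0, -0.3, 0]'

```text
clock: 21.7
position: [0.5344, -0.1484, 0.0328]
ee_rot: [0.001, 0.998, 0.06, 0.001]
contact_force: [-1.8, -0.0, 7.6]
width: -0.0004
gripper_force: 3.6
```

Run:
```python
from h import *
c=calibration("wrist"); im=get_image("wrist"); s=get_image("side"); np.savez("v2.npz",s=s,im=im)
new=cv2.resize(im[80:300,50:330,::-1],(448,352),interpolation=cv2.INTER_CUBIC)
old=cv2.imread("pics/w9.png")[:,:448]
for n,(x,y,w,h) in dict(lever=(60,260,200,60),pad=(265,225,105,40),board=(300,110,40,60),rack=(370,200,60,60),btn=(0,250,20,60)).items():
    r=cv2.matchTemplate(new[max(0,y-20):y+h+20,max(0,x-20):x+w+20],old[y:y+h,x:x+w],cv2.TM_CCOEFF_NORMED); _,v,_,l=cv2.minMaxLoc(r); print(n,v,l[0]-min(20,x),l[1]-20)
old=cv2.imread("pics/w9.png")[:,448:]; ns=cv2.resize(s[140:260,225:345,::-1],(352,352),interpolation=cv2.INTER_CUBIC)
for n,(x,y,w,h) in dict(lever=(215,105,50,60),tool=(215,20,50,70),btn=(215,155,50,50)).items():
    r=cv2.matchTemplate(ns[max(0,y-20):y+h+20,max(0,x-20):x+w+20],old[y:y+h,x:x+w],cv2.TM_CCOEFF_NORMED); _,v,_,l=cv2.minMaxLoc(r); print(n,v,l[0]-20,l[1]-20)
u=proj(c,get_state()["position"],1)[0]; print("tcp px in crop",(u-[50,80])*1.6)
for q in [(-.075,-.103,.07),(-.075,-.133,.05)]: pass
```

```text
lever 0.9017661213874817 0 3
pad 0.9165060520172119 -2 0
board 0.9861965775489807 2 4
rack 0.9758185744285583 -3 6
btn 0.6973724961280823 0 3
lever 0.979413628578186 0 3
tool 0.9963509440422058 0 4
btn 0.9991058707237244 0 0
tcp px in crop [323.50061635 246.29060554]
```

Request:
apply_moves --steps '[0, 0, -0.2, 0, 0, 0, -0.3, 0, 0, 0, -0.3, 0]'

```text
clock: 22.05
position: [0.5346, -0.1483, 0.032]
ee_rot: [0.001, 0.998, 0.06, 0.001]
contact_force: [-5.1, 1.5, 22.3]
width: -0.0002
gripper_force: 9.7
```

Request:
apply_moves --steps '[0, 0, -0.2, 0, 0, 0, -0.3, 0, 0, 0, -0.3, 0]'

```text
clock: 22.3
position: [0.5347, -0.1482, 0.0314]
ee_rot: [0.001, 0.998, 0.06, 0.002]
contact_force: [-8.7, 2.9, 37.7]
width: -0.0001
gripper_force: 16.2
```

Request:
apply_moves --steps '[0, 0, 1, 0, 0, 0, 2, 0, 0, 0, 3, 0, 0, 0, 3.5, 0, 0, 0, 3.5, 0]'

```text
clock: 22.72
position: [0.5345, -0.1486, 0.0622]
ee_rot: [0.001, 0.998, 0.06, 0.001]
contact_force: [-1.6, -2.4, 4.8]
width: -0.0004
gripper_force: 2.3
```

Request:
apply_moves --steps '[0, 0, 1, 0, 0, 0, 2, 0, 0, 0, 3, 0, 0, 0, 4, 0, 0, 0, 5.5, 0, 0, 0, 5.5, 0, 0, 0, 5.5, 0]'

```text
clock: 23.3
position: [0.5343, -0.1481, 0.1163]
ee_rot: [0.0, 0.998, 0.06, 0.001]
contact_force: [-0.2, 0.2, 0.3]
width: -0.0003
gripper_force: 0.0
```

Run:
```python
from h import *
print(tool()); c=calibration("wrist"); im=get_image("wrist"); s=get_image("side")
a=np.hstack([cv2.resize(im[20:300,30:330,::-1],(400,373),interpolation=cv2.INTER_CUBIC),cv2.resize(s[140:260,225:345,::-1],(373,373),interpolation=cv2.INTER_CUBIC)])
u=(proj(c,get_state()["position"],1)[0]-[30,20])*1.333; cv2.circle(a,tuple(u.astype(int)),3,(255,0,255),1)
cv2.imwrite("pics/w10.png",a)
```

```text
(array([ 0.5343, -0.1481,  0.1163]), np.float64(6.84), np.float64(1.06), 23.3)
```

View pics/w10.png

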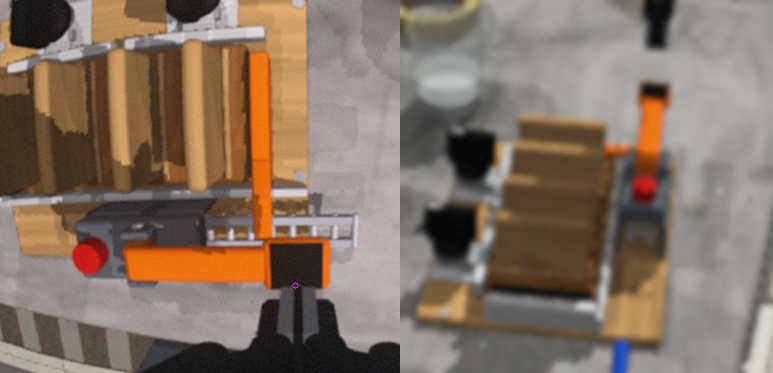

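Request:
apply_moves --steps '[0, 0, -3, 0, 0, 0, -4.5, 0, 0, 0, -5.5, 0, 0, 0, -6.5, 0, 0, 0, -7.5, 0, 0, 0, -8.2, 0, 0, 0, -8.2, 0, 0, 0, -8.2, 0]'

```text
clock: 24.07
position: [0.5326, -0.1479, 0.0336]
ee_rot: [-0.0, 0.998, 0.06, -0.001]
contact_force: [-2.7, -0.3, 7.2]
width: 0.0
gripper_force: 3.5
```

Request:
apply_moves --steps '[0, 0, -0.2, 0, 0, 0, -0.4, 0, 0, 0, -0.4, 0]'

```text
clock: 24.32
position: [0.5328, -0.1478, 0.0322]
ee_rot: [-0.0, 0.998, 0.06, -0.001]
contact_force: [-6.7, 1.3, 23.5]
width: -0.0003
gripper_force: 10.4
```

Stop met; up and third stroke, a bit further toward the stop.

Request:
apply_moves --steps '[0, 0, 1.5, 0, 0, 0, 3, 0, 0, 0, 4.5, 0, 0, 0, 6, 0, 0, 0, 6, 0, 0, 0, 6, 0, 0, 0, 6, 0]'

```text
clock: 24.9
position: [0.5329, -0.1476, 0.0883]
ee_rot: [-0.0, 0.998, 0.06, -0.001]
contact_force: [-0.2, 0.6, -0.7]
width: 0.0001
gripper_force: 0.0
```

Request:
apply_moves --steps '[0, 0, -1, 0, 0, 0, -2, 0, 0, 0, -3, 0, 0, 0, -4, 0, 0, 0, -5, 0, 0, 0, -5.6, 0, 0, 0, -5.6, 0]'

```text
clock: 25.48
position: [0.5335, -0.1483, 0.0328]
ee_rot: [0.0, 0.998, 0.06, -0.0]
contact_force: [-1.8, -0.9, 9.9]
width: 0.0001
gripper_force: 4.7
```

Request:
apply_moves --steps '[0, 0, -0.2, 0, 0, 0, -0.4, 0, 0, 0, -0.4, 0]'

```text
clock: 25.73
position: [0.5337, -0.1483, 0.0319]
ee_rot: [0.0, 0.998, 0.06, 0.0]
contact_force: [-5.9, 0.8, 28.1]
width: 0.0
gripper_force: 12.2
```

Request:
apply_moves --steps '[0, 0, 1.5, 0, 0, 0, 3, 0, 0, 0, 4.5, 0, 0, 0, 6, 0, 0, 0, 8.5, 0, 0, 0, 8.5, 0, 0, 0, 8.5, 0, 0, 0, 8.5, 0]'

```text
clock: 26.4
position: [0.5327, -0.1475, 0.1127]
ee_rot: [-0.001, 0.998, 0.06, -0.001]
contact_force: [-0.3, -0.1, -0.7]
width: 0.0
gripper_force: 0.0
```

```bash
cat > jaw.py <<'E'
from h import *
T=(.5927,-.0202,.1194)
print(tool())
def orange(im):
    h=cv2.cvtColor(im,cv2.COLOR_RGB2HSV).astype(int); return (h[...,0]>=5)&(h[...,0]<=15)&(h[...,1]>225)&(h[...,2]>90)
# for tray rows x=const at jaw top height, list y span of orange, per camera
for n,f in (("wrist",1),("top",0),("side",0)):
    c=calibration(n); im=get_image(n); o=orange(im)
    for x in(-.03,0,.03):
        ys=np.arange(-.14,.11,.0005); P=tf(np.c_[np.full_like(ys,x),ys,np.full_like(ys,.036)],*T); uv=np.round(proj(c,P,f)).astype(int)
        ok=(uv[:,0]>=0)&(uv[:,0]<512)&(uv[:,1]>=0)&(uv[:,1]<384); h=np.zeros(len(ys),bool); h[ok]=o[uv[ok,1],uv[ok,0]]
        k=ys[h]; print(n,x,(k.min().round(4),k.max().round(4),h.sum()) if len(k) else None)
E
python3 jaw.py
```

```text
(array([ 0.5327, -0.1475,  0.1127]), np.float64(6.84), np.float64(1.06), 26.4)
wrist -0.03 (np.float64(-0.078), np.float64(-0.064), np.int64(29))
wrist 0 (np.float64(-0.078), np.float64(-0.0645), np.int64(28))
wrist 0.03 (np.float64(-0.075), np.float64(-0.064), np.int64(23))
top -0.03 None
top 0 None
top 0.03 None
side -0.03 None
side 0 None
side 0.03 None
```

Request:
apply_moves --steps '[0, 0, 4, 0, 3, 2.5, 4, 0, 6, 5, 4, 0, 8.6, 7.5, 4, 0, 8.6, 7.5, 4, 0, 8.6, 7.5, 4, 0, 8.6, 7.5, 4, 0]'

```text
clock: 27.13
position: [0.6186, -0.0729, 0.1531]
ee_rot: [-0.0, 0.998, 0.06, -0.002]
contact_force: [-1.6, 0.4, 0.5]
width: -0.0
gripper_force: 0.0
```

```bash
cat > knob.py <<'E'
from h import *
import sys
T=(.5927,-.0202,.1194)
print(tool()); c=calibration("wrist"); im=get_image("wrist"); np.savez("vk%s.npz"%sys.argv[1],im=im,**c)
x0,y0=[float(v) for v in sys.argv[2:4]]; a0=float(sys.argv[4]) if len(sys.argv)>4 else None
m=(im.max(2)<60).astype(np.uint8); m=cv2.morphologyEx(m,cv2.MORPH_CLOSE,np.ones((7,7),np.uint8))
BAR=box(.046,.014,.037,.071); t=np.linspace(0,2*np.pi,24,endpoint=False); DISC=np.array([[.016*np.cos(k),.016*np.sin(k),z] for k in t for z in(.034,.044)])
uv=proj(c,[x0,y0,.06],1)[0]; lo=(uv-50).astype(int); lo=np.maximum(lo,0); hi=(uv+50).astype(int)
n,l,st,ce=cv2.connectedComponentsWithStats(m); q=l[int(uv[1])-8:int(uv[1])+9,int(uv[0])-8:int(uv[0])+9]; k=np.bincount(q.ravel(),minlength=n); k[0]=0; i=k.argmax(); print("px",uv.round(1),"blob",st[i],ce[i].round(1))
mm=(l==i)[lo[1]:hi[1],lo[0]:hi[0]].astype(np.float32); c2=dict(c); c2["cx"]=c["cx"]-lo[0]; c2["cy"]=c["cy"]-lo[1]; S=4
def s(p):
    M=np.zeros((mm.shape[0]*S,mm.shape[1]*S),np.uint8)
    for B in(BAR,DISC): cv2.fillConvexPoly(M,cv2.convexHull(((proj(c2,tf(B,*p),1)+.5)*S).round().astype(np.int32)),1)
    return cv2.resize(M.astype(np.float32),mm.shape[::-1],interpolation=cv2.INTER_AREA)
def cost(q): z=s((q[0]/100,q[1]/100,q[2]/5)); return 1-np.minimum(z,mm).sum()/np.maximum(z,mm).sum()
r=[]
for a in ([a0] if a0 is not None else np.arange(-.7,1,.25)):
    q0=np.array([x0*100,y0*100,a*5]); o=minimize(cost,q0,method="Nelder-Mead",options=dict(initial_simplex=q0+np.array([[0,0,0],[.8,0,0],[0,.8,0],[0,0,1.]])));r.append((o.fun,o.x[0]/100,o.x[1]/100,np.degrees(o.x[2]/5)))
for k in sorted(r)[:2]: print(np.round(k,4))
E
python3 knob.py R .6841 -.0646
```

```text
(array([ 0.6186, -0.0729,  0.1531]), np.float64(6.89), np.float64(1.22), 27.13)
px [251.8 115.5] blob [ 235   91   36   53 1172] [252.4 117.9]
[ 0.1674  0.6834 -0.0651  6.6122]
[ 0.1679  0.6834 -0.0651  6.7298]
```

Request:
apply_moves --steps '[2, 0.2, 0, 7, 4, 0.5, 0, 14, 6.5, 0.8, 0, 21, 6.5, 0.8, 0, 28, 6.5, 0.8, 0, 35, 6.5, 0.8, 0, 42, 6.5, 0.8, 0, 49, 6.5, 0.8, 0, 56]' --jaw 140

```text
clock: 27.85
position: [0.6835, -0.0664, 0.1541]
ee_rot: [-0.0, 0.852, 0.523, -0.001]
contact_force: [-0.0, -0.3, 0.0]
width: 0.038
gripper_force: 0.0
```

Request:
apply_moves --steps '[0, 0, 0, 7, 0, 0, 0, 14, 0, 0, 0, 21, 0, 0, 0, 28, 0, 0, 0, 35, 0, 0, 0, 42, 0, 0, 0, 49, 0, 0, 0, 56]'

```text
clock: 28.52
position: [0.6834, -0.0665, 0.1543]
ee_rot: [-0.0, 0.507, 0.862, -0.0]
contact_force: [-0.2, 0.2, -0.5]
width: 0.0383
gripper_force: 0.0
```

Request:
apply_moves --steps '[0, 0, 0, 7, 0, 0, 0, 14, 0, 0, 0, 21, 0, 0, 0, 28, 0, 0, 0, 35, 0, 0, 0, 42, 0, 0, 0, 49, 0, 0, 0, 56]'

```text
clock: 29.18
position: [0.6834, -0.0665, 0.1543]
ee_rot: [-0.001, 0.043, 0.999, -0.0]
contact_force: [-0.1, 0.2, -0.4]
width: 0.0385
gripper_force: 0.0
```

Request:
apply_moves --steps '[0, 0, 0, 7, 0, 0, 0, 11.7, 0, 0, 0, 11.7, 0, 0, 0, 11.7]'

```text
clock: 29.52
position: [0.6838, -0.0661, 0.1544]
ee_rot: [-0.0, -0.055, 0.998, 0.0]
contact_force: [-0.2, -0.5, -0.4]
width: 0.0385
gripper_force: 0.0
```

```bash
python3 knob.py R2 .6834 -.0651
```

```text
(array([ 0.6838, -0.0661,  0.1544]), np.float64(-173.67), np.float64(-1.88), 29.52)
px [254.9 187.8] blob [ 238  160   34   54 1166] [254.7 183.7]
[ 0.1205  0.6807 -0.0655  6.1578]
[ 0.1206  0.6808 -0.0655  6.283 ]
```

Request:
apply_moves --steps '[-0.1, 0.1, -4, 0, -0.1, 0.1, -7, 0, -0.1, 0.1, -9.5, 0, -0.1, 0.1, -10.9, 0, -0.1, 0.1, -10.9, 0, -0.1, 0.1, -10.9, 0]'

```text
clock: 30.07
position: [0.6831, -0.0642, 0.0448]
ee_rot: [-0.001, -0.056, 0.998, 0.0]
contact_force: [-0.1, -0.1, 0.4]
width: 0.0386
gripper_force: 0.0
```

Request:
apply_moves --steps '[0, 0, 0, 0, 0, 0, 0, 0, 0, 0, 0, 0, 0, 0, 0, 0, 0, 0, 0, 0]' --jaw 255 --newtons 60

```text
clock: 30.48
position: [0.6851, -0.0645, 0.0476]
ee_rot: [0.002, -0.057, 0.998, -0.001]
contact_force: [0.8, -0.8, 5.5]
width: 0.0106
gripper_force: 59.0
```

Run:
```python
from h import *
s=get_state();print(tool(),s["width"],s["contact_force"],s["moment"])
```

```text
(array([ 0.6851, -0.0645,  0.0476]), np.float64(-173.47), np.float64(-1.88), 30.48) 0.010570430291283192 [ 0.78807126 -0.80754643  5.45599642] [-0.0664098   0.02342699 -0.06123373]
```

Request:
apply_moves --steps '[0, 0, 0.2, -6, 0, 0, 0.2, -12, 0, 0, 0.2, -18, 0, 0, 0.2, -24, 0, 0, 0.2, -30, 0, 0, 0.2, -36, 0, 0, 0.2, -36]'

```text
clock: 31.07
position: [0.6846, -0.0658, 0.0477]
ee_rot: [0.001, 0.255, 0.967, -0.001]
contact_force: [1.8, -4.6, -1.1]
width: 0.0103
gripper_force: 59.9
```

```bash
cat > st.py <<'E'
from h import *
s=get_state();print(tool(),s["width"].round(4),s["contact_force"].round(1),s["moment"].round(3))
E
python3 st.py
```

```text
Traceback (most recent call last):
  File "st.py", line 2, in <module>
    s=get_state();print(tool(),s["width"].round(4),s["contact_force"].round(1),s["moment"].round(3))
                               ^^^^^^^^^^^^^^^^
AttributeError: 'float' object has no attribute 'round'
```

```bash
sed -i 's/s\["width"\].round(4)/s["width"]/' st.py; python3 st.py
```

```text
(array([ 0.6846, -0.0658,  0.0477]), np.float64(150.47), np.float64(-1.25), 31.07) 0.010328312129872709 [ 1.8 -4.6 -1.1] [-0.874 -0.258 -0.004]
```

Request:
apply_moves --steps '[0, 0, 0, -7, 0, 0, 0, -14, 0, 0, 0, -21, 0, 0, 0, -28, 0, 0, 0, -35, 0, 0, 0, -42, 0, 0, 0, -49, 0, 0, 0, -49]'

```text
clock: 31.73
position: [0.683, -0.0669, 0.0477]
ee_rot: [0.001, 0.632, 0.775, -0.002]
contact_force: [-2.0, -7.3, 0.2]
width: 0.0106
gripper_force: 60.1
```

```bash
python3 st.py
```

```text
(array([ 0.683 , -0.0669,  0.0477]), np.float64(101.53), np.float64(-0.4), 31.73) 0.010593631885589044 [-2.  -7.3  0.2] [-1.288  0.179  0.023]
```

Request:
apply_moves --steps '[0, 0.1, 0, -7, 0, 0.1, 0, -14, 0, 0.1, 0, -21, 0, 0.1, 0, -28, 0, 0.1, 0, -35, 0, 0.1, 0, -42, 0, 0.1, 0, -45, 0, 0.1, 0, -45]'

```text
clock: 32.4
position: [0.6812, -0.0665, 0.0476]
ee_rot: [0.001, 0.88, 0.475, -0.003]
contact_force: [-5.5, -9.0, 2.9]
width: 0.0107
gripper_force: 60.5
```

```bash
python3 st.py
```

```text
(array([ 0.6812, -0.0665,  0.0476]), np.float64(56.68), np.float64(0.39), 32.4) 0.010695915703595581 [-5.5 -9.   2.9] [-1.479  0.733  0.092]
```

Request:
apply_moves --steps '[0, 0.1, 0, -5, 0, 0.1, 0, -10, 0, 0.1, 0, -15, 0, 0.1, 0, -15]'

```text
clock: 32.73
position: [0.6807, -0.0661, 0.0476]
ee_rot: [0.002, 0.935, 0.355, -0.004]
contact_force: [-5.5, -8.4, 1.9]
width: 0.0108
gripper_force: 60.5
```

```bash
python3 st.py
```

```text
(array([ 0.6807, -0.0661,  0.0476]), np.float64(41.63), np.float64(0.65), 32.73) 0.010780852715565076 [-5.5 -8.4  1.9] [-1.768  0.919  0.063]
```

Request:
apply_moves --steps '[0, 0.1, 0, -5, 0, 0.1, 0, -10, 0, 0.1, 0, -10]'

```text
clock: 32.98
position: [0.6804, -0.0656, 0.0476]
ee_rot: [0.003, 0.962, 0.273, -0.004]
contact_force: [-5.6, -11.7, 3.1]
width: 0.0108
gripper_force: 60.6
```

```bash
python3 st.py
```

```text
(array([ 0.6804, -0.0656,  0.0476]), np.float64(31.63), np.float64(0.83), 32.98) 0.01077456660149545 [ -5.6 -11.7   3.1] [-1.9    1.058  0.089]
```

Request:
apply_moves --steps '[0, 0, 0, -5, 0, 0, 0, -10, 0, 0, 0, -10]'

```text
clock: 33.23
position: [0.6804, -0.0654, 0.0477]
ee_rot: [0.003, 0.982, 0.189, -0.004]
contact_force: [-7.0, -11.4, 3.7]
width: 0.0107
gripper_force: 62.0
```

```bash
python3 st.py
```

```text
(array([ 0.6804, -0.0654,  0.0477]), np.float64(21.75), np.float64(1.0), 33.23) 0.010678740331353978 [ -7.  -11.4   3.7] [-1.826  1.031  0.713]
```

Request:
apply_moves --steps '[0, 0, 0, 0, 0, 0, 0, 0, 0, 0, 0, 0, 0, 0, 0, 0, 0, 0, 4, 0, 0, 0, 8, 0, 0, 0, 10.5, 0, 0, 0, 10.5, 0]' --jaw 140

```text
clock: 33.9
position: [0.688, -0.0609, 0.16]
ee_rot: [0.002, 0.982, 0.188, 0.006]
contact_force: [0.6, 0.3, 1.0]
width: 0.0381
gripper_force: 0.0
```

```bash
python3 st.py; python3 knob.py R3 .6827 -.065
```

```text
(array([ 0.688 , -0.0609,  0.16  ]), np.float64(21.62), np.float64(1.0), 33.9) 0.03810433675941712 [0.6 0.3 1. ] [-0.01  -0.067 -0.024]
(array([ 0.688 , -0.0609,  0.16  ]), np.float64(21.62), np.float64(1.0), 33.9)
px [253.5 194.9] blob [ 237  168   33   59 1077] [253.5 190.6]
[ 0.1534  0.6849 -0.064  25.6655]
[ 0.154   0.6851 -0.0639 25.7274]
```

Request:
apply_moves --steps '[-0.3, 3, 0, 7, -0.6, 6, 0, 14, -0.9, 9, 0, 21, -1.1, 11, 0, 28, -1.1, 11, 0, 35, -1.1, 11, 0, 42, -1.1, 11, 0, 49, -1.1, 11, 0, 56]'

```text
clock: 34.62
position: [0.6715, 0.05, 0.1504]
ee_rot: [-0.001, 0.777, 0.629, -0.001]
contact_force: [-0.5, -0.5, 0.2]
width: 0.0383
gripper_force: 0.0
```

Request:
apply_moves --steps '[0, 0, 0, 7, 0, 0, 0, 14, 0, 0, 0, 21, 0, 0, 0, 28, 0, 0, 0, 35, 0, 0, 0, 42, 0, 0, 0, 49, 0, 0, 0, 56]'

```text
clock: 35.28
position: [0.6715, 0.0496, 0.1504]
ee_rot: [-0.002, 0.391, 0.92, -0.0]
contact_force: [0.6, -0.5, 0.1]
width: 0.0382
gripper_force: 0.0
```

Request:
apply_moves --steps '[0, 0, 0, 7, 0, 0, 0, 14, 0, 0, 0, 21, 0, 0, 0, 28, 0, 0, 0, 35, 0, 0, 0, 42, 0, 0, 0, 49, 0, 0, 0, 53]'

```text
clock: 35.95
position: [0.6715, 0.0496, 0.1503]
ee_rot: [-0.002, -0.06, 0.998, 0.0]
contact_force: [0.1, -0.2, -0.2]
width: 0.0384
gripper_force: 0.0
```

Request:
apply_moves --steps '[0, 0, 0, 0, 0, 0, 0, 0, 0, 0, 0, 0]'

```text
clock: 36.2
position: [0.6722, 0.0493, 0.1514]
ee_rot: [-0.001, -0.056, 0.998, 0.0]
contact_force: [-0.2, 0.5, -0.8]
width: 0.0386
gripper_force: 0.0
```

```bash
python3 knob.py L .6696 .0446;python3 knob.py L .6827 -.065
```

```text
(array([0.6722, 0.0493, 0.1514]), np.float64(-173.53), np.float64(-1.71), 36.2)
px [248.8 185.9] blob [ 232  157   34   54 1113] [248.7 179.4]
[0.1792 0.6664 0.0437 5.759 ]
[0.18   0.6664 0.0437 5.1546]
(array([0.6723, 0.0492, 0.1517]), np.float64(-173.51), np.float64(-1.71), 36.25)
px [132.8 186.7] blob [ 116  161   43   51 1413] [138.1 183.5]
[ 0.128   0.6813 -0.0633 25.9898]
[ 0.128   0.681  -0.0636 25.9374]
```

Request:
apply_moves --steps '[-0.35, -0.5, -3, 0, -0.35, -0.5, -6.5, 0, -0.35, -0.5, -9, 0, -0.35, -0.5, -10.4, 0, -0.35, -0.5, -10.4, 0, -0.35, -0.5, -10.4, 0]'

```text
clock: 36.8
position: [0.6688, 0.044, 0.0477]
ee_rot: [-0.001, -0.057, 0.998, 0.0]
contact_force: [0.2, -0.1, 0.1]
width: 0.0386
gripper_force: 0.0
```

Request:
apply_moves --steps '[0, 0, 0, 0, 0, 0, 0, 0, 0, 0, 0, 0, 0, 0, 0, 0, 0, 0, 0, 0]' --jaw 255

```text
clock: 37.22
position: [0.6704, 0.0441, 0.0502]
ee_rot: [0.002, -0.057, 0.998, -0.0]
contact_force: [0.1, -0.3, 5.4]
width: -0.0
gripper_force: 2.7
```

Request:
apply_moves --steps '[0, 0, 0, -6, 0, 0, 0, -12, 0, 0, 0, -18, 0, 0, 0, -24, 0, 0, 0, -30, 0, 0, 0, -36, 0, 0, 0, -36]'

```text
clock: 37.8
position: [0.6704, 0.0438, 0.0502]
ee_rot: [0.002, 0.256, 0.967, 0.0]
contact_force: [-0.2, -0.3, 6.3]
width: -0.0001
gripper_force: 2.8
```

```bash
python3 st.py
```

```text
(array([0.6704, 0.0438, 0.0502]), np.float64(150.34), np.float64(-1.09), 37.8) -8.84146078643497e-05 [-0.2 -0.3  6.3] [ 0.002  0.079 -0.056]
```

Request:
apply_moves --steps '[0, 0, 3, 0, 0, 0, 6, 7, 0, 0, 10, 14, 0, 0, 10, 21, 0, 0, 10, 28, 0, 0, 10, 36, 0, 0, 10, 36, 0, 0, 10, 36]' --jaw 140

```text
clock: 38.47
position: [0.669, 0.044, 0.1484]
ee_rot: [-0.0, -0.056, 0.998, 0.0]
contact_force: [-0.3, 0.9, -0.2]
width: 0.0383
gripper_force: 0.0
```

```bash
python3 knob.py L .6696 .0446
```

```text
(array([0.669 , 0.044 , 0.1484]), np.float64(-173.6), np.float64(-1.72), 38.47)
px [254.4 190.8] blob [ 237  162   35   54 1211] [253.7 185.7]
[0.1199 0.6663 0.0436 4.1103]
[0.1225 0.6666 0.0436 2.9817]
```

Request:
apply_moves --steps '[0, 0, -4, 0, 0, 0, -7.5, 0, 0, 0, -10, 0, 0, 0, -11.2, 0, 0, 0, -11.8, 0, 0, 0, -11.8, 0]'

```text
clock: 39.02
position: [0.6688, 0.044, 0.0294]
ee_rot: [-0.001, -0.057, 0.998, 0.0]
contact_force: [-0.4, 1.1, 1.0]
width: 0.0382
gripper_force: 0.0
```

Request:
apply_moves --steps '[0, 0, 0, 0, 0, 0, 0, 0, 0, 0, 0, 0, 0, 0, 0, 0, 0, 0, 0, 0]' --jaw 255

```text
clock: 39.43
position: [0.6709, 0.0445, 0.0326]
ee_rot: [0.002, -0.057, 0.998, 0.0]
contact_force: [0.6, 1.5, 5.7]
width: 0.0125
gripper_force: 61.7
```

```bash
python3 st.py
```

```text
(array([0.6709, 0.0445, 0.0326]), np.float64(-173.47), np.float64(-1.72), 39.43) 0.012524238292745219 [0.6 1.5 5.7] [0.316 0.004 0.018]
```

Request:
apply_moves --steps '[0, 0, 0, -7, 0, 0, 0, -14, 0, 0, 0, -21, 0, 0, 0, -28, 0, 0, 0, -35, 0, 0, 0, -42, 0, 0, 0, -49, 0, 0, 0, -55]'

```text
clock: 40.1
position: [0.6699, 0.0424, 0.0326]
ee_rot: [0.002, 0.413, 0.911, -0.001]
contact_force: [-1.9, -2.9, 7.4]
width: 0.0127
gripper_force: 62.0
```

Request:
apply_moves --steps '[0, 0, 0, -7, 0, 0, 0, -14, 0, 0, 0, -21, 0, 0, 0, -28, 0, 0, 0, -35, 0, 0, 0, -42, 0, 0, 0, -49, 0, 0, 0, -55]'

```text
clock: 40.77
position: [0.6677, 0.0419, 0.0326]
ee_rot: [0.001, 0.786, 0.618, -0.002]
contact_force: [-6.3, -3.9, 10.8]
width: 0.0126
gripper_force: 62.4
```

```bash
python3 st.py
```

```text
(array([0.6677, 0.0419, 0.0326]), np.float64(76.3), np.float64(0.2), 40.77) 0.01262243545286104 [-6.3 -3.9 10.8] [-0.617  1.034  0.231]
```

Request:
apply_moves --steps '[0, 0, 0, -6, 0, 0, 0, -12, 0, 0, 0, -18, 0, 0, 0, -24, 0, 0, 0, -30, 0, 0, 0, -30]'

```text
clock: 41.27
position: [0.6665, 0.0426, 0.0326]
ee_rot: [0.0, 0.919, 0.394, -0.003]
contact_force: [-7.1, -2.9, 11.2]
width: 0.0119
gripper_force: 62.6
```

```bash
python3 st.py
```

```text
(array([0.6665, 0.0426, 0.0326]), np.float64(46.37), np.float64(0.72), 41.27) 0.01189248932317426 [-7.1 -2.9 11.2] [-0.403  1.256 -0.101]
```

Request:
apply_moves --steps '[0, 0, 0, -5, 0, 0, 0, -10, 0, 0, 0, -15, 0, 0, 0, -15]'

```text
clock: 41.6
position: [0.666, 0.0431, 0.0326]
ee_rot: [0.0, 0.963, 0.271, -0.003]
contact_force: [-8.5, -1.3, 13.2]
width: 0.0123
gripper_force: 62.6
```

```bash
python3 st.py
```

```text
(array([0.666 , 0.0431, 0.0326]), np.float64(31.39), np.float64(0.99), 41.6) 0.01229086813173486 [-8.5 -1.3 13.2] [-0.202  1.404 -0.185]
```

Request:
apply_moves --steps '[0, 0, 0, -5, 0, 0, 0, -9, 0, 0, 0, -9]'

```text
clock: 41.85
position: [0.666, 0.0432, 0.0326]
ee_rot: [0.001, 0.98, 0.197, -0.003]
contact_force: [-7.6, -0.1, 11.9]
width: 0.013
gripper_force: 70.4
```

```bash
python3 st.py
```

```text
(array([0.666 , 0.0432, 0.0326]), np.float64(22.7), np.float64(1.14), 41.85) 0.013000634665804861 [-7.6 -0.1 11.9] [0.023 1.424 1.399]
```

Request:
apply_moves --steps '[0, 0, 0, 0, 0, 0, 0, 0, 0, 0, 0, 0, 0, 0, 0, 0, 0, 0, 4, 0, 0, 0, 8, 0, 0, 0, 12, 0, 0, 0, 12, 0]' --jaw 140

```text
clock: 42.52
position: [0.6749, 0.0438, 0.1596]
ee_rot: [0.002, 0.981, 0.195, 0.008]
contact_force: [0.2, -0.7, 0.9]
width: 0.0387
gripper_force: 0.0
```

```bash
python3 st.py; python3 knob.py L .669 .0446; python3 knob.py R .6827 -.065
```

```text
(array([0.6749, 0.0438, 0.1596]), np.float64(22.54), np.float64(1.14), 42.52) 0.038686653125247786 [ 0.2 -0.7  0.9] [-0.052 -0.026 -0.018]
(array([0.6749, 0.0438, 0.1596]), np.float64(22.54), np.float64(1.14), 42.52)
px [248.2 194. ] blob [ 233  168   33   52 1116] [248.9 191. ]
[ 0.1156  0.6707  0.045  26.4607]
[ 0.1166  0.6708  0.0451 25.992 ]
(array([0.673 , 0.0438, 0.156 ]), np.float64(22.53), np.float64(1.14), 42.57)
px [356.9 221.1] blob [ 333  195   33   50 1039] [350.7 215.5]
[ 0.2159  0.6831 -0.0624 38.0962]
[ 0.216   0.6834 -0.0622 37.6011]
```

Request:
apply_moves --steps '[-3, -1.3, 1, 7, -6, -2.6, 1, 14, -9, -3.9, 1, 21, -12, -5.2, 1, 28, -14.9, -6.6, 1, 35, -14.9, -6.6, 1, 42, -14.9, -6.6, 1, 49, -14.9, -6.6, 1, 56]' --jaw 255

```text
clock: 43.28
position: [0.5184, -0.0222, 0.1587]
ee_rot: [-0.001, 0.773, 0.635, -0.001]
contact_force: [0.6, 0.4, 0.7]
width: 0.0005
gripper_force: 0.0
```

Request:
apply_moves --steps '[0, 0, 0, 7, 0, 0, 0, 14, 0, 0, 0, 18, 0, 0, 0, 18, 0, 0, 0, 18]'

```text
clock: 43.7
position: [0.5193, -0.0219, 0.1589]
ee_rot: [-0.001, 0.666, 0.746, -0.001]
contact_force: [0.1, 0.0, 1.0]
width: 0.0
gripper_force: 0.0
```

```bash
cat > btn.py <<'E'
from h import *
print(tool())
for n,f in (("wrist",1),("side",0),("top",0)):
    c=calibration(n); im=get_image(n); h=cv2.cvtColor(im,cv2.COLOR_RGB2HSV).astype(int)
    m=(((h[...,0]<4)|(h[...,0]>174))&(h[...,1]>190)&(h[...,2]>110)).astype(np.uint8)
    uv=proj(c,[.517,-.023,.08],f)[0]; N,l,st,ce=cv2.connectedComponentsWithStats(m)
    for i in range(1,N):
        if st[i,4]>5 and np.hypot(*(ce[i]-uv))<40: print(n,uv.round(1),st[i],ce[i].round(1),back(c,ce[i],.079,f)[0].round(4))
E
python3 btn.py
```

```text
(array([ 0.5193, -0.0219,  0.1589]), np.float64(96.42), np.float64(-0.29), 43.7)
wrist [250. 194.] [238 180  23  23 403] [249.3 191.1] [ 0.5161 -0.0207  0.079 ]
side [302.9 197.8] [301 197   6   6  29] [303.4 199.3] [ 0.5147 -0.0183  0.079 ]
```

Request:
apply_moves --steps '[-0.3, 0.1, -3, 0, -0.3, 0.1, -5.5, 0, -0.3, 0.1, -7, 0, -0.3, 0.1, -8, 0, -0.3, 0.1, -9, 0, -0.3, 0.1, -9, 0, -0.3, 0.1, -9, 0]'

```text
clock: 44.43
position: [0.5175, -0.021, 0.0705]
ee_rot: [0.0, 0.666, 0.746, 0.0]
contact_force: [0.5, -0.0, -0.0]
width: -0.0002
gripper_force: 0.0
```

Request:
apply_moves --steps '[0, 0, -0.3, 0, 0, 0, -0.6, 0, 0, 0, -0.8, 0, 0, 0, -0.8, 0]'

```text
clock: 44.77
position: [0.5171, -0.021, 0.0624]
ee_rot: [0.0, 0.666, 0.746, 0.0]
contact_force: [-0.0, -0.2, 0.2]
width: 0.0001
gripper_force: 0.0
```

Request:
apply_moves --steps '[0, 0, -0.3, 0, 0, 0, -0.6, 0, 0, 0, -0.6, 0]'

```text
clock: 45.02
position: [0.5177, -0.0211, 0.0566]
ee_rot: [0.0, 0.666, 0.746, 0.0]
contact_force: [-1.1, 1.0, 3.5]
width: 0.0001
gripper_force: 1.8
```

Request:
apply_moves --steps '[0, 0, -0.3, 0, 0, 0, -0.4, 0, 0, 0, -0.4, 0]'

```text
clock: 45.27
position: [0.5177, -0.0211, 0.0528]
ee_rot: [0.001, 0.666, 0.746, 0.0]
contact_force: [-0.0, 0.3, 4.0]
width: -0.0002
gripper_force: 2.5
```

Request:
apply_moves --steps '[0, 0, -0.2, 0, 0, 0, -0.3, 0, 0, 0, -0.3, 0]'

```text
clock: 45.52
position: [0.5178, -0.0211, 0.051]
ee_rot: [0.001, 0.666, 0.746, 0.0]
contact_force: [-1.7, -0.3, 12.6]
width: -0.0
gripper_force: 6.2
```

Request:
apply_moves --steps '[0, 0, -0.2, 0, 0, 0, -0.2, 0, 0, 0, -0.2, 0]'

```text
clock: 45.77
position: [0.5179, -0.0211, 0.0508]
ee_rot: [0.001, 0.666, 0.746, 0.001]
contact_force: [-5.0, 1.2, 24.1]
width: 0.0001
gripper_force: 12.4
```

Button is at its stop (24 N); hold about 2.5 s, then check the jaw.

Request:
apply_moves --steps '[0, 0, 0, 0, 0, 0, 0, 0, 0, 0, 0, 0, 0, 0, 0, 0, 0, 0, 0, 0, 0, 0, 0, 0, 0, 0, 0, 0, 0, 0, 0, 0]'

```text
clock: 46.43
position: [0.5179, -0.0211, 0.0508]
ee_rot: [0.001, 0.666, 0.746, 0.001]
contact_force: [-5.8, -0.3, 24.6]
width: 0.0001
gripper_force: 12.4
```

Request:
apply_moves --steps '[0, 0, 0, 0, 0, 0, 0, 0, 0, 0, 0, 0, 0, 0, 0, 0, 0, 0, 0, 0, 0, 0, 0, 0, 0, 0, 0, 0, 0, 0, 0, 0]'

```text
clock: 47.1
position: [0.5179, -0.0211, 0.0508]
ee_rot: [0.001, 0.666, 0.746, 0.001]
contact_force: [-5.7, 0.6, 24.9]
width: 0.0
gripper_force: 12.4
```

Request:
apply_moves --steps '[0, 0, 0, 0, 0, 0, 0, 0, 0, 0, 0, 0, 0, 0, 0, 0, 0, 0, 0, 0, 0, 0, 0, 0, 0, 0, 0, 0, 0, 0, 0, 0]'

```text
clock: 47.77
position: [0.5179, -0.0211, 0.0508]
ee_rot: [0.001, 0.666, 0.746, 0.001]
contact_force: [-5.9, 0.8, 26.1]
width: 0.0002
gripper_force: 12.4
```

Request:
apply_moves --steps '[0, 0, 0, 0, 0, 0, 0, 0, 0, 0, 0, 0, 0, 0, 0, 0, 0, 0, 0, 0, 0, 0, 0, 0, 0, 0, 0, 0, 0, 0, 0, 0]'

```text
clock: 48.43
position: [0.5179, -0.0211, 0.0508]
ee_rot: [0.001, 0.666, 0.746, 0.001]
contact_force: [-5.3, 1.0, 25.6]
width: -0.0002
gripper_force: 12.4
```

```bash
python3 jaw.py
```

```text
(array([ 0.5179, -0.0211,  0.0508]), np.float64(96.55), np.float64(-0.29), 48.43)
wrist -0.03 None
wrist 0 None
wrist 0.03 None
top -0.03 None
top 0 None
top 0.03 None
side -0.03 None
side 0 None
side 0.03 None
```

Raise and go back to the pose above the lever, where the jaw read well.

Request:
apply_moves --steps '[0, 0, 3, 0, 0, 0, 6, 0, 0, 0, 9, 0, 0.5, -4, 9, -7, 1, -8, 9, -14, 1.5, -12.6, 9, -21, 1.5, -12.6, 9, -28, 1.5, -12.6, 9, -35]'

```text
clock: 49.25
position: [0.5323, -0.15, 0.1369]
ee_rot: [0.0, 0.862, 0.507, -0.0]
contact_force: [0.2, 0.0, 0.0]
width: -0.0002
gripper_force: 0.0
```

Request:
apply_moves --steps '[0, 0, 0, -7, 0, 0, 0, -14, 0, 0, 0, -21, 0, 0, 0, -28, 0, 0, 0, -35, 0, 0, 0, -42, 0, 0, 0, -49, 0, 0, 0, -54.6]'

```text
clock: 49.92
position: [0.5317, -0.1468, 0.1368]
ee_rot: [-0.0, 0.998, 0.058, -0.001]
contact_force: [0.8, 0.2, 0.4]
width: -0.0002
gripper_force: 0.0
```

Request:
apply_moves --steps '[0, 0, -2, 0, 0, 0, -2, 0, 0, 0, -2, 0]'

```text
clock: 50.17
position: [0.5309, -0.1465, 0.1163]
ee_rot: [-0.001, 0.998, 0.061, -0.002]
contact_force: [-0.3, 0.8, 0.3]
width: -0.0003
gripper_force: 0.0
```

```bash
python3 jaw.py
python3 - <<'E'
from h import *
T=(.5927,-.0202,.1194)
# mid-brightness profile along fins' tops & closed-up check: wrist view fin-top light spans
c=calibration("wrist"); im=get_image("wrist"); h=cv2.cvtColor(im,cv2.COLOR_RGB2HSV)
for x,z in((0.0,.085),(.02,.085)):
    ys=np.arange(-.12,.115,.003); uv=proj(c,tf(np.c_[np.full_like(ys,x),ys,np.full_like(ys,z)],*T),1).round().astype(int)
    print(x,[(round(y*1000),int(im[v,u].mean())) for y,(u,v) in zip(ys,uv) if 0<=u<512 and 0<=v<384])
E
```

```text
(array([ 0.5309, -0.1465,  0.1163]), np.float64(6.96), np.float64(1.05), 50.17)
wrist -0.03 (np.float64(-0.116), np.float64(-0.1065), np.int64(20))
wrist 0 (np.float64(-0.116), np.float64(-0.106), np.int64(21))
wrist 0.03 (np.float64(-0.116), np.float64(-0.106), np.int64(21))
top -0.03 None
top 0 None
top 0.03 None
side -0.03 None
side 0 None
side 0.03 None
0.0 [(-120, 134), (-117, 114), (-114, 127), (-111, 123), (-108, 86), (-105, 91), (-102, 88), (-99, 91), (-96, 93), (-93, 105), (-90, 143), (-87, 142), (-84, 145), (-81, 133), (-78, 89), (-75, 86), (-72, 93), (-69, 96), (-66, 139), (-63, 87), (-60, 91), (-57, 98), (-54, 98), (-51, 95), (-48, 143), (-45, 156), (-42, 144), (-39, 103), (-36, 60), (-33, 60), (-30, 51), (-27, 48), (-24, 63), (-21, 96), (-18, 103), (-15, 101), (-12, 93), (-9, 92), (-6, 138), (-3, 150), (0, 144), (3, 101), (6, 43), (9, 48), (12, 42), (15, 48), (18, 55), (21, 51), (24, 46), (27, 48), (30, 44), (33, 48), (36, 71), (39, 81), (42, 86), (45, 73), (48, 47), (51, 49), (54, 50), (57, 49), (60, 49), (63, 48), (66, 44), (69, 47), (72, 48), (75, 48), (78, 69), (81, 
[... 164 characters left out ...]
9, 96), (-96, 94), (-93, 118), (-90, 148), (-87, 151), (-84, 129), (-81, 120), (-78, 77), (-75, 85), (-72, 85), (-69, 97), (-66, 131), (-63, 78), (-60, 94), (-57, 94), (-54, 93), (-51, 99), (-48, 122), (-45, 155), (-42, 141), (-39, 110), (-36, 58), (-33, 68), (-30, 68), (-27, 53), (-24, 61), (-21, 95), (-18, 93), (-15, 97), (-12, 96), (-9, 100), (-6, 124), (-3, 142), (0, 135), (3, 95), (6, 51), (9, 53), (12, 61), (15, 93), (18, 90), (21, 89), (24, 96), (27, 90), (30, 96), (33, 100), (36, 143), (39, 143), (42, 132), (45, 72), (48, 46), (51, 47), (54, 46), (57, 43), (60, 48), (63, 45), (66, 41), (69, 51), (72, 46), (75, 52), (78, 70), (81, 85), (84, 89), (87, 86), (90, 98), (93, 99), (96, 94)]
```

```bash
python3 -c "
from rig import *
print(sign_off())"
```

```text
the job is handed in; nothing more can be done
None
```

I handed the job in at about 50 s: all four dividers stand closed up in the tray (fins 42 mm apart), clamped by three lever strokes; both knobs are at their end stops and the jaw is back home. I did not check the mug, glass and tin after the moves.

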